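File the burred lip, then knock out the stuck inserts

ROBOT

A 6-joint arm with a two-finger parallel gripper is mounted at the origin on a cart in front of the work surface, level with it; the furniture and walls round the work are solid. World frame = base frame: x ahead of the robot, y to its left, z up, the work surface at z = 0. Lengths are in m, angles in degrees, forces in N, time in s.
With the tool pointing down it reaches from about 0.4 to 0.825 m from the base axis. Payload 7 kg.
Tool frame: the origin (TCP) lies on the centre line of the jaws, within the pads' length; the fingertips stand 11 mm ahead of it and the grasp point (between the pads) lies 8 mm behind it; z points along the fingers, y is the direction in which the jaws open and shut (so a half turn about z gives the same grasp; the last joint's range is limited). The gripper opens to 88 mm and grips with 3 to 60 N. Pads are 19 mm wide; open, the fingers measure 130 mm over their backs; the gripper's body (78 mm by 193 mm) begins 47 mm behind the grasp point.
Start: joints at [-58.551, 20.546, 0.682, 0, -70.136, -16.507], TCP at [0.174, -0.652, 0.238] pointing down, gripper open.
Joint ranges: [-176.03, 176.03], [-82.01, 121.73], [-58.28, 71.71], [-173.87, 95.51], [-174.79, -0.11], [-173.66, 173.66]. Speed limits (degrees/s): [136.94, 136.94, 172.46, 180, 180, 180].

INTERFACE

Orientations are given as [roll, pitch, yaw] about the fixed x, y, z axes, in that order (R = Rz(yaw) Ry(pitch) Rx(roll)).
In Python, from plant import ctrl, cams, order gives the robot as it stands.
- The arm moves only by the tool jog_arm, never from a script. Its argument "motion" is a list of rows, each an object with "offset": the shift along the tool's x, y, z in mm, a list of three; "roll": the turn about the tool's z in rad; "hand": the finger opening in mm, from 0 to 87.6. A call has 1 to 20 rows; each row is the pose to reach, as a shift and turn from the pose commanded when the call began, along the tool's axes at that moment; what a row does not reach only later rows make up. A row lasts 1/12 s, in which the tool goes at most 41.7 mm and 7.16 degrees, less where a joint would pass 70% of its speed; a pose out of reach is approached as far as the arm can. A call with a gripper value outside its range is refused whole. The fingers move at their own pace and stop on an object; the grip force is fixed at half the most. Time passes only in rows, so rows that repeat a pose let the fingers close. It gives the time, the measured TCP pose, the force and the opening at its end, in the units of the state.
- ctrl.get_obs(): the state, without advancing time (a new reading comes with each control period).
- cams.snapshot(name): name is "scene" or "top" or "wrist"; returns a dict with "img" (420x560x3 uint8, red, green, blue), "K" (3x3 intrinsics, pixels), "cam_to_world" (4x4, takes a point from camera to world coordinates); the wrist camera has in their place "T_tool_cam" (4x4, takes a point from camera to tool coordinates, whose origin is the TCP and whose axes are the flange's). Camera axes: x right, y down, z forward; pixel columns grow to the right and rows downward; lengths in m; the calibration is good to about 2 mm. A picture is of the moment at which its call begins: read the wrist's pose just before it. There is no depth.
- order.close_job(): hands the job in, once; it reports no verdict.
The state is a dict: "clock": time; "joint_pos": joint angles; "qvel": joint speeds; "tau": joint torques, N m; "tool_pos": TCP position; "orientation": TCP orientation; "force": force on the tool from outside, world axes, zero at the start; "moment": the same for the moment, N m; "opening": finger opening in m.
Only numpy, scipy, OpenCV 4.12 (cv2) and the standard library are available. Lean on these libraries where they do the work, as an engineer would, in place of code of your own. Each camera call takes 0.05 s, during which the arm holds its last target. There are 200 camera calls.

TASK

The steel lip on the grey knock-out fixture is burred and brass inserts are stuck in the pockets under it. First take the file and press it flat across the middle of the lip for at least four forward strokes away from you, each from its grip well behind the lip to past it, lifting it clear on every return and never dragging it back over the lip; only then push every insert out onto the ledge with the pusher's pin through the windows in the back. Finish with all inserts in the white tray, the file standing on its blue mat and the pusher on its green mat, and leave the tape, solder reel and multimeter alone.

Things in the scene. Friction and masses are not known exactly. Their poses are not given: they have to be found in the camera images.
- fixture: Knock-out fixture, fixed to the bench: dark base plate (x -28 to 72, y -78 to 78, 8 mm thick) carrying a grey block with three pockets side by side. Origin on the bench top. +x = forward (away from the robot, from the back to the mouths of the pockets), +y to the left. The block has its back face at x = -24, mouth face at x = +14 mm, y = -72 to +72, roof top z = 50 mm.
- ledge (a point): Middle of the ledge in front of the mouths, onto which the inserts come out: top 18 mm over the bench, from x = 14 to 66 mm in the fixture frame (this point at x = 40), 144 mm wide, ended by a stop 6 mm high. The pockets (24 mm wide, 22 mm high, floor level with the ledge) open onto it.
- block (a joint): The grey block floats on springs along the fixture's x axis on its base: 0 at rest, up to +-5 mm (value in m), 2.5 N per mm, positive = block moved forward. A forward stroke drags it forward, a file dragged back while touching drags it negative.
- lip (a point): Middle of the top of the bright steel lip of the block, 58 mm over the bench: a straight burred edge 8 mm thick and 144 mm long along the fixture's y axis, standing 8 mm over the roof. Axes as the fixture's.
- window_1 (a point): Centre of the window (18 mm wide, 22 mm high) in the back face, through the 6 mm back wall of pocket 1, the right one (y = -48 mm) in the fixture frame; 29 mm over the bench. Axes as the fixture's.
- window_2 (a point): Centre of the window (18 mm wide, 22 mm high) in the back face, through the 6 mm back wall of pocket 2, the middle one (y = 0) in the fixture frame; 29 mm over the bench. Axes as the fixture's.
- window_3 (a point): Centre of the window (18 mm wide, 22 mm high) in the back face, through the 6 mm back wall of pocket 3, the left one (y = +48 mm) in the fixture frame; 29 mm over the bench. Axes as the fixture's.
- insert_1_center (a point): Centre of brass insert 1: 28 (x) x 22 (y) x 20 (z) mm, 90 g, at the start stuck in pocket 1 under a spring plunger (2 to 6 N to move it), its back 7 mm inside the window, its front 3 mm inside the mouth. Pushed with the pin tip 47 mm past the window it stands free on the ledge. Absent (None from the start) in some runs.
- insert_2_center (a point): Centre of brass insert 2: 28 (x) x 22 (y) x 20 (z) mm, 90 g, at the start stuck in pocket 2 under a spring plunger (2 to 6 N to move it), its back 7 mm inside the window, its front 3 mm inside the mouth. Pushed with the pin tip 47 mm past the window it stands free on the ledge. Absent (None from the start) in some runs.
- insert_3_center (a point): Centre of brass insert 3: 28 (x) x 22 (y) x 20 (z) mm, 90 g, at the start stuck in pocket 3 under a spring plunger (2 to 6 N to move it), its back 7 mm inside the window, its front 3 mm inside the mouth. Pushed with the pin tip 47 mm past the window it stands free on the ledge. Absent (None from the start) in some runs.
- file: Flat file in an aluminium holder, lying flat: blade 140 (x) x 30 (y) x 6 mm, holder up to 16 mm high, wooden grip on top of its middle; 0.23 kg. Origin in the centre of the blade's underside; z up; x along the blade, a yellow mark at the +x end.
- file_grip (a point): Centre of the file's wooden grip, 46 mm over the blade's underside: upright block 26 (x, along the blade) x 36 (y) x 42 mm high. Best gripped on the faces that look along the blade. It is sprung: pressed down it sinks up to 8 mm towards the blade, from 2.4 N on, 0.8 N per mm more; 4 to 5 mm is a good filing pressure.
- pusher: Knock-out pusher, 0.3 kg: red upright handle 26 (x) x 34 (y) mm, 80 mm high, on a heavy dark foot (x -21 to 27 mm, 58 mm wide, 8 mm high); steel pin, 9 mm thick, along its +x axis, 29 mm over its underside (window height when it stands on the bench), tip at x = 83 mm. Origin in the underside below the handle.
- pusher_grip (a point): Centre of the pusher's handle where it is gripped, 60 mm over its underside (clear above the pin).
- file_mat: Blue mat, 170 (x) x 64 (y) x 2 mm, fixed to the bench: home of the file. Origin at the centre of its underside.
- pusher_mat: Green mat, same size, fixed to the bench: home of the pusher. Origin at the centre of its underside.
- tray: Shallow white tray, 150 (x) x 70 (y) x 14 mm outside, walls 3 mm, floor 3 mm, fixed to the bench. Origin at the centre of its underside.
- tape_1: Black roll of tape, 58 mm across, 19 mm high: not part of the job, leave alone. Origin at the centre of its underside.
- solder_reel: Reel of solder wire, blue and white, 58 x 82 x 36 mm: leave alone. Origin at the centre of its underside.
- multimeter: Orange and black multimeter, 142 x 76 x 47 mm, lying: leave alone. Origin at the centre of its underside.

How it is judged (in metres and radians):
On the way, in this order (a step that is already met when the one before it is completed fails the run):
1. first stroke: the file is set down on the lip and pressed, with its grip still behind the lip (contact force between file and fixture above 2.5 N and x of file_grip in the frame of lip between -0.07 and -0.025 m and y of file_grip in the frame of lip between -0.055 and 0.055 m and angle between file's own z axis and vertical below 0.15 rad), for 0.05 s.
2. first stroke: still pressed, the file has been pushed forward across the lip until its grip is past it (contact force between file and fixture above 2.5 N and x of file_grip in the frame of lip above 0.008 m and y of file_grip in the frame of lip between -0.055 and 0.055 m and angle between file's own z axis and vertical below 0.15 rad and value of joint block above 0.0005 m), for 0.05 s.
3. second stroke: the file is set down on the lip and pressed, with its grip still behind the lip (all of step 1), for 0.05 s.
4. second stroke: still pressed, the file has been pushed forward across the lip until its grip is past it (all of step 2), for 0.05 s.
5. third stroke: the file is set down on the lip and pressed, with its grip still behind the lip (all of step 3), for 0.05 s.
6. third stroke: still pressed, the file has been pushed forward across the lip until its grip is past it (all of step 4), for 0.05 s.
7. fourth stroke: the file is set down on the lip and pressed, with its grip still behind the lip (all of step 5), for 0.05 s.
8. fourth stroke: still pressed, the file has been pushed forward across the lip until its grip is past it (all inserts still in their pockets) (all of step 6 and x of each of insert_1_center, insert_2_center, insert_3_center in the frame of lip below -0.005 m), for 0.05 s.
9. the pusher pushes on an insert ((contact force between pusher and insert_1 above 0.5 N or contact force between pusher and insert_2 above 0.5 N or contact force between pusher and insert_3 above 0.5 N)), for 0.05 s.
At the end, for the whole second after the job is handed in: Every insert that is present rests inside the tray (centre within the walls and under 45 mm high), the file stands flat on the blue mat and the pusher upright on the green mat (grip centre within the mat, within 70 mm along and 30 mm across of its middle, tilt under 0.1 rad), all at rest (x of insert_1_center in the frame of tray between -0.072 and 0.072 m and y of insert_1_center in the frame of tray between -0.032 and 0.032 m and height (world z) of each of insert_1_center, insert_2_center, insert_3_center below 0.045 m and linear speed of each of insert_1, insert_2, insert_3, file, pusher below 0.02 m/s and x of insert_2_center in the frame of tray between -0.072 and 0.072 m and y of insert_2_center in the frame of tray between -0.032 and 0.032 m and x of insert_3_center in the frame of tray between -0.072 and 0.072 m and y of insert_3_center in the frame of tray between -0.032 and 0.032 m and x of file_grip in the frame of file_mat between -0.07 and 0.07 m and y of file_grip in the frame of file_mat between -0.03 and 0.03 m and height (world z) of file_grip below 0.06 m and angle between each of file, pusher's own z axis and vertical below 0.1 rad and x of pusher_grip in the frame of pusher_mat between -0.07 and 0.07 m and y of pusher_grip in the frame of pusher_mat between -0.03 and 0.03 m and height (world z) of pusher_grip below 0.074 m); the robot touches nothing.
It fails at once if the file is dragged backwards on the lip (block pulled back by more than 1 mm under the file) (value of joint block below -0.001 m and contact force between file and fixture above 1 N and z of file_grip in the frame of lip above 0.025 m).
It fails at once if the tape, solder reel or multimeter is disturbed (distance of any of tape_1, solder_reel, multimeter from where it was at the start of the episode above 0.03 m).
Of insert_1, insert_2, insert_3 only 2 to 3 are there at a start; the rules pass over those that are not, and their reading is None.
At some moment in a run one of file, pusher may be knocked a few centimetres aside while the robot is not near it.
Once in a run the grip may slacken for a moment while it holds something.
It also fails if it takes over 208 s, if anything falls off the work surface, if the arm or the gripper's body presses on something with over 40 N, if the wrist force passes 120 N, or if a joint passes its speed limit or range.

## Working session

There is one attempt and no reset: what is moved stays moved. The work goes in short steps, Python scripts to look and compute and a tool call to move; the robot and the scene stay as the last step left them, time stands still between calls to the robot, and variables do not carry over. Pictures are saved under pics/ and viewed, about 12 in all and at most 16, crops included, and the job is handed in when it is done.

Besides the shell and the picture viewer there is one more tool, called after "Request:" as a command line: name --argument value ..., lists and objects as JSON in quotes. jog_arm: Moves the arm, as the interface text tells. Its arguments: {"type":"object","properties":{"motion":{"type":"array"}},"required":["motion"]}

```bash
mkdir -p pics; ls; cat > h.py <<'E'
import numpy as np,cv2
from plant import ctrl,cams,order
def snap(n,f):
    s=cams.snapshot(n); cv2.imwrite('pics/'+f,s['img'][:,:,::-1]); np.savez('pics/'+f+'.npz',**{k:v for k,v in s.items()}); return s
def pix(f,u,v,z,T=None):
    s=np.load('pics/'+f+'.npz'); T=s['cam_to_world'] if T is None else T
    d=T[:3,:3]@np.linalg.solve(s['K'],[u,v,1]); o=T[:3,3]
    return o+d*(z-o[2])/d[2]
E
python3 - <<'E'
from h import *
print(ctrl.get_obs())
a=snap('top','top1.png');b=snap('scene','sc1.png')
print(a['K'],a['cam_to_world'],b['cam_to_world'])
cv2.imwrite('pics/top1b.png',cv2.resize(a['img'][:,:,::-1],(800,600),interpolation=cv2.INTER_CUBIC))
E
```

```text
pics
{'clock': 0.0, 'joint_pos': array([-5.85510962e+01,  2.05898412e+01,  6.35454736e-01, -2.02763691e-02,
       -7.01360424e+01, -1.65071492e+01]), 'qvel': array([-0.03090478, -0.01331564, -0.00779032, -0.10189106,  0.02440487,
       -0.01100001]), 'tau': array([-9.02587344e-04, -5.82722139e+01,  2.93054849e+01,  6.99767634e+00,
        6.89112276e-03, -1.49005054e-04]), 'tool_pos': array([ 0.17390382, -0.65173746,  0.23665294]), 'orientation': array([ 1.79907882e+02, -7.42079192e-03, -1.65065144e+02]), 'force': array([-0.01017559, -0.26293185,  0.76313022]), 'moment': array([ 0.02392813, -0.00586164,  0.01500247]), 'opening': 0.08770556091782135}
[[529.70822681   0.         280.80495536]
 [  0.         529.70822681 211.29838075]
 [  0.           0.           1.        ]] [[-6.33393578e-04 -9.94644148e-01  1.03356754e-01  2.67510936e-01]
 [-9.99989839e-01  1.09131269e-03  4.37398252e-03  4.72788038e-03]
 [-4.46335066e-03 -1.03352933e-01 -9.94634732e-01  1.78399751e+00]
 [ 0.00000000e+00  0.00000000e+00  0.00000000e+00  1.00000000e+00]] [[-0.63037992 -0.38104544  0.67633241 -0.47209942]
 [-0.77623127  0.31982224 -0.54330355  0.74946201]
 [-0.00928281 -0.86747801 -0.49738891  0.75030776]
 [ 0.          0.          0.          1.        ]]
```

View pics/top1b.png

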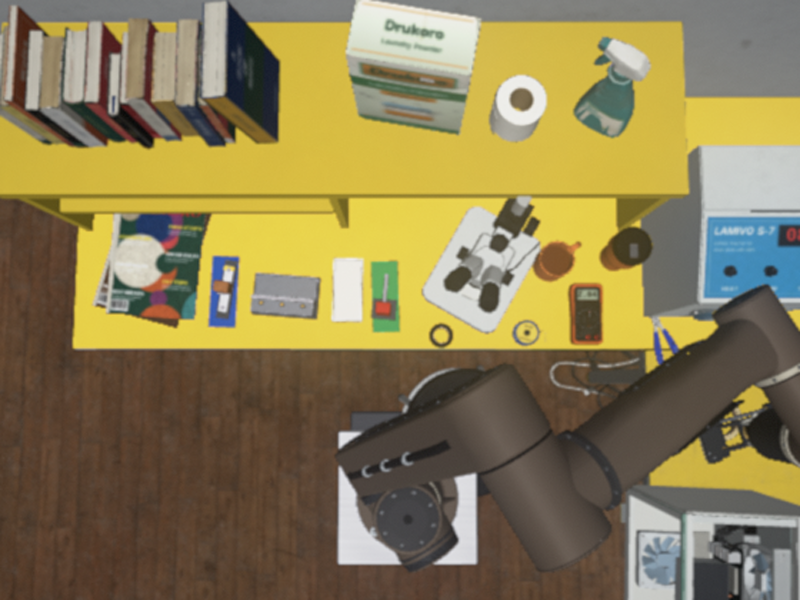

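View pics/sc1.png

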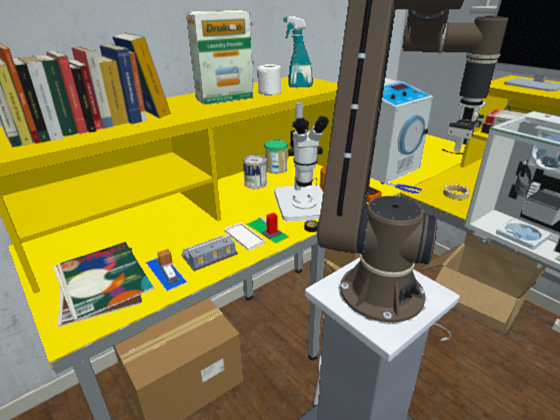

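The top view shows (800×600 scale) the blue mat with the file near (224,290), fixture (285,296), tray (347,290), green mat with pusher (384,297), tape (441,335), reel (526,332) and multimeter (586,313). I'll enlarge the work area.

```bash
python3 - <<'E'
from h import *
i=cv2.imread('pics/top1.png')[170:245,138:298]
cv2.imwrite('pics/c1.png',cv2.resize(i,None,fx=5,fy=5,interpolation=cv2.INTER_CUBIC))
for n,u,v,z in [('shelf edge',.7*300,.7*195,.35),('bench front',.7*300,.7*349,0)]: print(n,pix('top1.png',u,v,z))
E
```

```text
shelf edge [0.62459145 0.2066064  0.35      ]
bench front [0.34146443 0.25099551 0.        ]
```

View pics/c1.png

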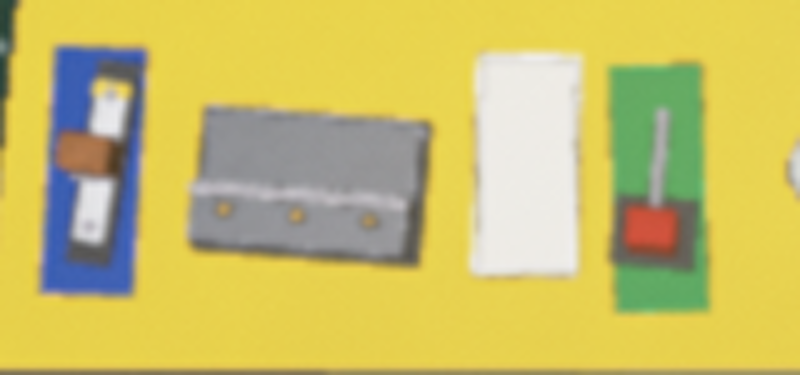

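The crop shows the file (yellow end mark up, grip at (88,153)), lip from (192,187) to (405,205), tray corners about (477,53),(582,55),(577,275),(470,274), and the pusher with handle (651,228) and pin tip (662,110).

```bash
python3 - <<'E'
from h import *
P=dict(filemat=[(55,47,.002),(147,49,.002),(133,295,.002),(41,291,.002)],
file_yellow=[(112,88,.018)],file_back=[(86,240,.018)],grip_top=[(84,150,.069)],
lip=[(192,187,.058),(405,205,.058)],plungers=[(224,209,.052),(296,216,.052),(370,221,.052)],backedge=[(190,246,.05),(408,262,.05)],
stop=[(205,107,.024),(430,122,.024)],
tray=[(477,53,.014),(582,55,.014),(577,275,.014),(470,274,.014)],
pmat=[(610,67,.002),(702,64,.002),(708,309,.002),(617,311,.002)],
handle=[(651,228,.082)],foot=[(615,197,.010),(697,201,.01),(692,269,.01),(611,262,.01)],tip=[(662,110,.031)])
for k,v in P.items():
    q=[pix('top1.png',138+(a+.5)/5-.5,170+(b+.5)/5-.5,z) for a,b,z in v]
    print(k,[np.round(x[:2],3).tolist() for x in q],'mean',np.round(np.mean(q,0)[:2],4))
E
```

```text
filemat [[0.564, 0.463], [0.562, 0.4], [0.394, 0.406], [0.397, 0.468]] mean [0.4795 0.4344]
file_yellow [[0.533, 0.42]] mean [0.5331 0.4197]
file_back [[0.43, 0.435]] mean [0.4303 0.4348]
grip_top [[0.485, 0.425]] mean [0.4846 0.4251]
lip [[0.461, 0.356], [0.449, 0.216]] mean [0.4554 0.2862]
plungers [[0.448, 0.336], [0.443, 0.289], [0.439, 0.24]] mean [0.4433 0.2882]
backedge [[0.423, 0.358], [0.413, 0.215]] mean [0.4179 0.2866]
stop [[0.519, 0.356], [0.509, 0.204]] mean [0.5141 0.2799]
tray [[0.557, 0.174], [0.556, 0.103], [0.407, 0.106], [0.407, 0.177]] mean [0.4819 0.1401]
pmat [[0.55, 0.085], [0.552, 0.022], [0.385, 0.018], [0.383, 0.079]] mean [0.4672 0.051 ]
handle [[0.432, 0.054]] mean [0.4318 0.0542]
foot [[0.46, 0.081], [0.457, 0.025], [0.411, 0.029], [0.416, 0.083]] mean [0.4359 0.0544]
tip [[0.516, 0.048]] mean [0.5159 0.0485]
```

```bash
cat >> h.py <<'E'
from scipy.spatial.transform import Rotation as Ro
def plan(*W):
    """world waypoints (x,y,z[,yaw]) -> tool-frame mm offsets, roll rad"""
    o=ctrl.get_obs(); R=Ro.from_euler('xyz',o['orientation'],degrees=True).as_matrix()
    print('t %.1f'%o['clock'],np.round(o['tool_pos'],4),np.round(o['orientation'],1),'F',np.round(o['force'],1),'op %.4f'%o['opening'],'q',np.round(o['joint_pos'],0))
    p=o['tool_pos']; last=p
    for w in W:
        d=np.array(w[:3])-p
        r='' if len(w)<4 else 'roll %.3f'%np.deg2rad(-((w[3]-o['orientation'][2]+180)%360-180))
        print(w,np.round(R.T@d*1000,1).tolist(),r,'rows %.1f'%(np.linalg.norm(np.array(w[:3])-last)/.0417)); last=np.array(w[:3])
def wpix(f,u,v,z):
    s=np.load('pics/'+f+'.npz'); return pix(f,u,v,z,s['Twc'])
def wsnap(f):
    o=ctrl.get_obs(); T=np.eye(4); T[:3,:3]=Ro.from_euler('xyz',o['orientation'],degrees=True).as_matrix(); T[:3,3]=o['tool_pos']
    s=cams.snapshot('wrist'); cv2.imwrite('pics/'+f,s['img'][:,:,::-1]); np.savez('pics/'+f+'.npz',K=s['K'],Twc=T@s['T_tool_cam'],T=s['T_tool_cam']); return s
E
python3 - <<'E'
from h import *
plan((.174,-.652,.42,-165),(.27,-.36,.48,-140),(.42,-.15,.5,-120),(.44,.05,.48,-110),(.40,.25,.4,-98),(.42,.38,.30,-98))
E
```

```text
t 0.1 [ 0.1739 -0.6518  0.2367] [ 179.9   -0.  -165.1] F [-0.4  0.3  0.5] op 0.0880 q [-59.  21.   1.  -0. -70. -17.]
(0.174, -0.652, 0.42, -165) [0.0, 0.0, -183.3] roll -0.001 rows 4.4
(0.27, -0.36, 0.48, -140) [-168.0, 257.5, -242.9] roll -0.437 rows 7.5
(0.42, -0.15, 0.5, -120) [-367.1, 421.8, -262.7] roll -0.786 rows 6.2
(0.44, 0.05, 0.48, -110) [-438.0, 609.8, -242.4] roll -0.961 rows 4.8
(0.4, 0.25, 0.4, -98) [-450.9, 813.3, -162.1] roll -1.170 rows 5.3
(0.42, 0.38, 0.3, -98) [-503.7, 933.6, -62.0] roll -1.170 rows 4.0
```

Request:
jog_arm --motion '[{"offset": [0, 0, -42], "roll": 0, "hand": 87}, {"offset": [0, 0, -83], "roll": 0, "hand": 87}, {"offset": [0, 0, -124], "roll": 0, "hand": 87}, {"offset": [0, 0, -165], "roll": 0, "hand": 87}, {"offset": [0, 0, -184], "roll": 0, "hand": 87}, {"offset": [-168, 258, -243], "roll": -0.44, "hand": 87}, {"offset": [-168, 258, -243], "roll": -0.44, "hand": 87}, {"offset": [-168, 258, -243], "roll": -0.44, "hand": 87}, {"offset": [-168, 258, -243], "roll": -0.44, "hand": 87}, {"offset": [-168, 258, -243], "roll": -0.44, "hand": 87}, {"offset": [-168, 258, -243], "roll": -0.44, "hand": 87}, {"offset": [-168, 258, -243], "roll": -0.44, "hand": 87}, {"offset": [-168, 258, -243], "roll": -0.44, "hand": 87}, {"offset": [-367, 422, -263], "roll": -0.79, "hand": 87}, {"offset": [-367, 422, -263], "roll": -0.79, "hand": 87}, {"offset": [-367, 422, -263], "roll": -0.79, "hand": 87}, {"offset": [-367, 422, -263], "roll": -0.79, "hand": 87}, {"offset": [-367, 422, -263], "roll": -0.79, "hand": 87}, {"offset": [-367, 422, -263], "roll": -0.79, "hand": 87}, {"offset": [-367, 422, -263], "roll": -0.79, "hand": 87}]'

```text
clock: 1.77
tool_pos: [0.4222, -0.1457, 0.4999]
orientation: [179.9, 0.0, -119.6]
force: [-0.4, 0.3, 0.2]
opening: 0.0869
```

```bash
python3 - <<'E'
from h import *
plan((.44,.05,.48,-110),(.40,.25,.4,-98),(.42,.38,.30,-98))
print(cams.snapshot('wrist')['T_tool_cam'])
E
```

```text
t 1.8 [ 0.4222 -0.1457  0.4999] [ 179.9    0.  -119.6] F [-0.4  0.3  0.2] op 0.0869 q [  6.  -5.   3.  -0. -99. -36.]
(0.44, 0.05, 0.48, -110) [-179.0, 81.1, 20.1] roll -0.167 rows 4.7
(0.4, 0.25, 0.4, -98) [-333.1, 214.5, 100.3] roll -0.377 rows 5.3
(0.42, 0.38, 0.3, -98) [-456.0, 261.2, 200.4] roll -0.377 rows 4.0
[[ 5.91681971e-04 -9.59104419e-01 -2.83051874e-01  7.74477139e-02]
 [ 9.99999251e-01  2.64258842e-04  1.19493893e-03 -9.28720514e-04]
 [-1.07127225e-03 -2.83052369e-01  9.59103857e-01 -1.47983502e-01]
 [ 0.00000000e+00  0.00000000e+00  0.00000000e+00  1.00000000e+00]]
```

Request:
jog_arm --motion '[{"offset": [-179, 81, 20], "roll": -0.17, "hand": 87}, {"offset": [-179, 81, 20], "roll": -0.17, "hand": 87}, {"offset": [-179, 81, 20], "roll": -0.17, "hand": 87}, {"offset": [-179, 81, 20], "roll": -0.17, "hand": 87}, {"offset": [-179, 81, 20], "roll": -0.17, "hand": 87}, {"offset": [-333, 215, 100], "roll": -0.38, "hand": 87}, {"offset": [-333, 215, 100], "roll": -0.38, "hand": 87}, {"offset": [-333, 215, 100], "roll": -0.38, "hand": 87}, {"offset": [-333, 215, 100], "roll": -0.38, "hand": 87}, {"offset": [-333, 215, 100], "roll": -0.38, "hand": 87}, {"offset": [-333, 215, 100], "roll": -0.38, "hand": 87}, {"offset": [-418, 206, 200], "roll": -0.38, "hand": 87}, {"offset": [-418, 206, 200], "roll": -0.38, "hand": 87}, {"offset": [-418, 206, 200], "roll": -0.38, "hand": 87}, {"offset": [-418, 206, 200], "roll": -0.38, "hand": 87}, {"offset": [-418, 206, 200], "roll": -0.38, "hand": 87}]'

```text
clock: 3.15
tool_pos: [0.4487, 0.3147, 0.2969]
orientation: [179.8, -0.3, -98.0]
force: [1.0, -0.6, 0.7]
opening: 0.0869
```

```bash
python3 - <<'E'
from h import *
plan()
s=wsnap('w1.png');print(s['K'])
E
```

```text
t 3.1 [0.4487 0.3147 0.2969] [179.8  -0.3 -98. ] F [ 1.  -0.6  0.7] op 0.0869 q [ 56.   7. -10.  -0. -74. -64.]
[[359.09678275   0.         286.37740223]
 [  0.         359.09678275 214.18496639]
 [  0.           0.           1.        ]]
```

View pics/w1.png

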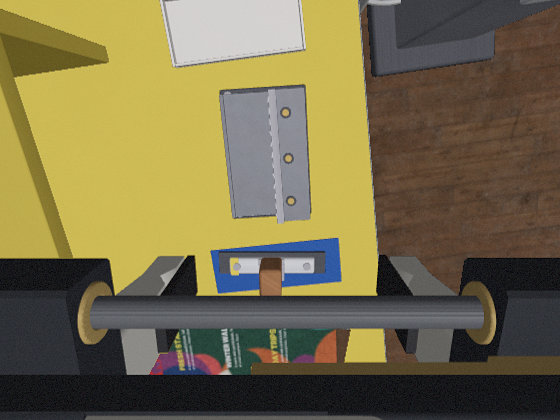

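The wrist view (up = robot's right) shows the fixture (lip line (271,90)–(280,220)), file with yellow mark at (235,266) and grip at about (270,272), and tray corners near (175,66), (304,48). I'll enlarge for exact pixels.

```bash
python3 - <<'E'
from h import *
i=cv2.imread('pics/w1.png')[80:300,205:345]
i=cv2.rotate(i,cv2.ROTATE_90_CLOCKWISE)
cv2.imwrite('pics/c2.png',cv2.resize(i,None,fx=3.6,fy=3.6,interpolation=cv2.INTER_CUBIC))
E
```

```text
(no output)
```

View pics/c2.png

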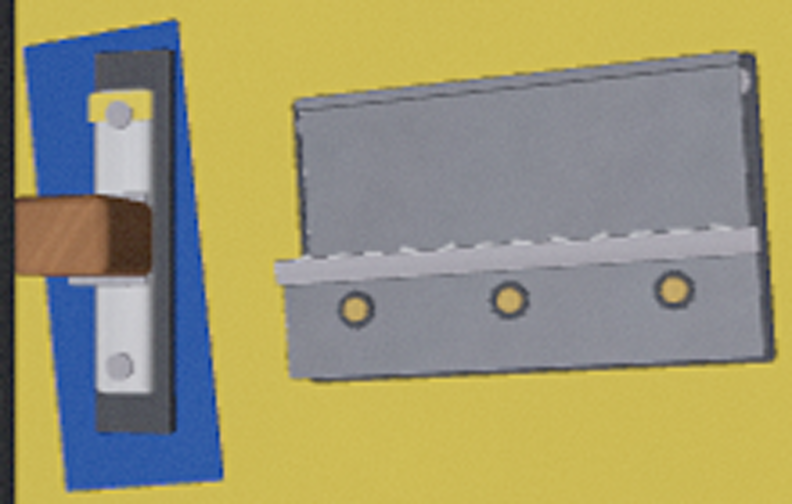

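```bash
cat > m.py <<'E'
from h import *
def c2(cx,cy,z):
    rx=(cx+.5)/3.6-.5; ry=(cy+.5)/3.6-.5
    return wpix('w1.png',205+ry,80+219-rx,z)
P=dict(blade_r=[(175,50,.008),(176,432,.008)],knobs=[(119,114,.018),(119,366,.018)],gript_R=[(108,200,.069),(108,275,.069)],
lipL=[(276,262,.058),(276,284,.058)],lipR=[(757,227,.058),(757,252,.058)],plung=[(356,309,.051),(509,300,.051),(674,290,.051)],
backbase=[(292,378,.05),(770,358,.05)],mat=[(24,45,.002),(179,20,.002),(223,480,.002),(67,491,.002)],stop=[(295,100,.024),(738,52,.024)])
for k,v in P.items():
    q=np.array([c2(*x)[:2] for x in v]); print(k,np.round(q,4).tolist(),'mean',np.round(q.mean(0),4),'ang %.1f'%np.degrees(np.arctan2(*(q[0]-q[-1])[::-1])))
E
python3 m.py
```

```text
blade_r [[0.5493, 0.4007], [0.4121, 0.4198]] mean [0.4807 0.4103] ang -7.9
knobs [[0.5282, 0.4214], [0.4386, 0.4342]] mean [0.4834 0.4278] ang -8.1
gript_R [[0.4912, 0.4072], [0.4677, 0.4105]] mean [0.4795 0.4088] ang -8.1
lipL [[0.4643, 0.3581], [0.4575, 0.3591]] mean [0.4609 0.3586] ang -8.1
lipR [[0.4533, 0.2154], [0.4462, 0.2164]] mean [0.4498 0.2159] ang -8.0
plung [[0.4463, 0.3363], [0.4425, 0.2885], [0.4388, 0.2403]] mean [0.4425 0.2884] ang 85.5
backbase [[0.4274, 0.3605], [0.4156, 0.2167]] mean [0.4215 0.2886] ang 85.3
mat [[0.5645, 0.4632], [0.5614, 0.3998], [0.3924, 0.4065], [0.3945, 0.4693]] mean [0.4782 0.4347] ang -2.0
stop [[0.5201, 0.3541], [0.509, 0.2113]] mean [0.5145 0.2827] ang 85.5
```

```bash
python3 - <<'E'
from h import *
plan((.483,.4265,.13,-98),(.483,.4265,.042,-98),(.483,.4265,.16,-98))
E
```

```text
t 3.2 [0.4489 0.3146 0.2994] [179.9  -0.2 -98. ] F [-0.3  0.   0.8] op 0.0869 q [ 56.   7. -10.   0. -74. -64.]
(0.483, 0.4265, 0.13, -98) [-116.1, -18.3, 169.0] roll -0.001 rows 4.9
(0.483, 0.4265, 0.042, -98) [-116.4, -18.4, 257.0] roll -0.001 rows 2.1
(0.483, 0.4265, 0.16, -98) [-116.0, -18.3, 139.0] roll -0.001 rows 2.8
```

Request:
jog_arm --motion '[{"offset": [-116, -18, 169], "roll": 0, "hand": 80}, {"offset": [-116, -18, 169], "roll": 0, "hand": 70}, {"offset": [-116, -18, 169], "roll": 0, "hand": 60}, {"offset": [-116, -18, 169], "roll": 0, "hand": 60}, {"offset": [-116, -18, 169], "roll": 0, "hand": 60}, {"offset": [-116, -18, 169], "roll": 0, "hand": 60}, {"offset": [-116, -18, 200], "roll": 0, "hand": 60}, {"offset": [-116, -18, 230], "roll": 0, "hand": 60}, {"offset": [-116, -18, 257], "roll": 0, "hand": 60}, {"offset": [-116, -18, 257], "roll": 0, "hand": 60}, {"offset": [-116, -18, 257], "roll": 0, "hand": 20}, {"offset": [-116, -18, 257], "roll": 0, "hand": 0}, {"offset": [-116, -18, 257], "roll": 0, "hand": 0}, {"offset": [-116, -18, 257], "roll": 0, "hand": 0}, {"offset": [-116, -18, 257], "roll": 0, "hand": 0}, {"offset": [-116, -18, 257], "roll": 0, "hand": 0}, {"offset": [-116, -18, 257], "roll": 0, "hand": 0}]'

```text
clock: 4.62
tool_pos: [0.4831, 0.4281, 0.0444]
orientation: [-180.0, 0.1, -98.0]
force: [-0.6, 1.4, 2.4]
opening: 0.0259
```

```bash
python3 - <<'E'
from h import *
plan()
E
```

```text
t 4.6 [0.4831 0.4281 0.0444] [-1.8e+02  1.0e-01 -9.8e+01] F [-0.6  1.4  2.4] op 0.0259 q [ 59.  28. -16.   0. -46. -67.]
```

```bash
python3 - <<'E'
from h import *
plan((.483,.4265,.14,-98),(.4055,.2912,.13,-94.5))
E
```

```text
t 4.6 [0.4831 0.4281 0.0444] [-1.8e+02  1.0e-01 -9.8e+01] F [-0.6  1.4  2.4] op 0.0259 q [ 59.  28. -16.   0. -46. -67.]
(0.483, 0.4265, 0.14, -98) [1.5, -0.2, -95.6] roll -0.000 rows 2.3
(0.4055, 0.2912, 0.13, -94.5) [146.3, 57.7, -85.8] roll -0.061 rows 3.7
```

Request:
jog_arm --motion '[{"offset": [0, 0, -25], "roll": 0, "hand": 0}, {"offset": [1, 0, -60], "roll": 0, "hand": 0}, {"offset": [1, 0, -96], "roll": 0, "hand": 0}, {"offset": [35, 14, -96], "roll": -0.02, "hand": 0}, {"offset": [70, 28, -94], "roll": -0.04, "hand": 0}, {"offset": [105, 42, -90], "roll": -0.06, "hand": 0}, {"offset": [135, 53, -87], "roll": -0.06, "hand": 0}, {"offset": [146, 58, -86], "roll": -0.06, "hand": 0}, {"offset": [146, 58, -86], "roll": -0.06, "hand": 0}, {"offset": [146, 58, -86], "roll": -0.06, "hand": 0}]'

```text
clock: 5.45
tool_pos: [0.4049, 0.291, 0.13]
orientation: [-180.0, 0.0, -94.6]
force: [0.3, 1.0, -1.1]
opening: 0.0262
```

```bash
python3 - <<'E'
from h import *
plan((.4055,.2912,.108,-94.5),(.4055,.2912,.097,-94.5))
wsnap('w2.png')
E
```

```text
t 5.5 [0.4049 0.291  0.13  ] [-180.     0.   -94.6] F [ 0.3  1.  -1.1] op 0.0262 q [ 58.  10. -30.   0. -50. -63.]
(0.4055, 0.2912, 0.108, -94.5) [-0.2, -0.6, 22.0] roll -0.002 rows 0.5
(0.4055, 0.2912, 0.097, -94.5) [-0.2, -0.6, 33.0] roll -0.002 rows 0.3
```

View pics/w2.png

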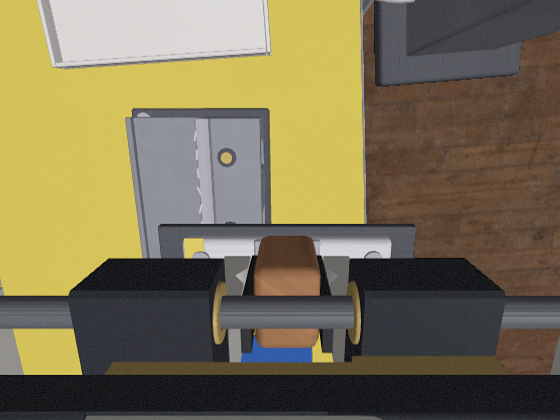

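The file is held level, aligned with the fixture, blade reaching past the lip, grip behind it. Pressing down gently.

Request:
jog_arm --motion '[{"offset": [0, 0, 10], "roll": 0, "hand": 0}, {"offset": [0, 0, 20], "roll": 0, "hand": 0}, {"offset": [0, 0, 26], "roll": 0, "hand": 0}, {"offset": [0, 0, 30], "roll": 0, "hand": 0}, {"offset": [0, 0, 32], "roll": 0, "hand": 0}, {"offset": [0, 0, 34], "roll": 0, "hand": 0}, {"offset": [0, 0, 34], "roll": 0, "hand": 0}, {"offset": [0, 0, 34], "roll": 0, "hand": 0}]'

```text
clock: 6.17
tool_pos: [0.4051, 0.2911, 0.0958]
orientation: [-180.0, -0.0, -94.6]
force: [-1.8, -3.0, 5.1]
opening: 0.0262
```

```bash
python3 - <<'E'
from h import *
plan((.4773,.2856,.096,-94.5))
E
```

```text
t 6.2 [0.4051 0.2911 0.0958] [-180.    -0.   -94.6] F [-1.8 -3.   5.1] op 0.0262 q [ 58.  12. -32.   0. -46. -63.]
(0.4773, 0.2856, 0.096, -94.5) [-0.3, -72.4, -0.2] roll -0.001 rows 1.7
```

Request:
jog_arm --motion '[{"offset": [0, -6, 0], "roll": 0, "hand": 0}, {"offset": [0, -12, 0], "roll": 0, "hand": 0}, {"offset": [0, -18, 0], "roll": 0, "hand": 0}, {"offset": [0, -24, 0], "roll": 0, "hand": 0}, {"offset": [0, -30, 0], "roll": 0, "hand": 0}, {"offset": [0, -36, 0], "roll": 0, "hand": 0}, {"offset": [0, -42, 0], "roll": 0, "hand": 0}, {"offset": [0, -48, 0], "roll": 0, "hand": 0}, {"offset": [0, -54, 0], "roll": 0, "hand": 0}, {"offset": [0, -60, 0], "roll": 0, "hand": 0}, {"offset": [0, -66, 0], "roll": 0, "hand": 0}, {"offset": [0, -72, 0], "roll": 0, "hand": 0}, {"offset": [0, -74, 0], "roll": 0, "hand": 0}]'

```text
clock: 7.25
tool_pos: [0.4792, 0.2856, 0.096]
orientation: [-180.0, 0.0, -94.6]
force: [-4.2, 0.5, 5.3]
opening: 0.0256
```

```bash
python3 - <<'E'
from h import *
plan((.4055,.2912,.13,-94.5))
E
```

```text
t 7.2 [0.4792 0.2856 0.096 ] [-180.     0.   -94.6] F [-4.2  0.5  5.3] op 0.0256 q [ 51.  17. -25.  -0. -48. -55.]
(0.4055, 0.2912, 0.13, -94.5) [0.3, 73.9, -34.0] roll -0.002 rows 2.0
```

Request:
jog_arm --motion '[{"offset": [0, -1, -10], "roll": 0, "hand": 0}, {"offset": [0, -1, -25], "roll": 0, "hand": 0}, {"offset": [0, 0, -34], "roll": 0, "hand": 0}, {"offset": [0, 25, -34], "roll": 0, "hand": 0}, {"offset": [0, 50, -34], "roll": 0, "hand": 0}, {"offset": [0, 70, -34], "roll": 0, "hand": 0}, {"offset": [0, 74, -34], "roll": 0, "hand": 0}, {"offset": [0, 74, -34], "roll": 0, "hand": 0}, {"offset": [0, 74, -20], "roll": 0, "hand": 0}, {"offset": [0, 74, -10], "roll": 0, "hand": 0}, {"offset": [0, 74, -6], "roll": 0, "hand": 0}, {"offset": [0, 74, -3], "roll": 0, "hand": 0}, {"offset": [0, 74, 0], "roll": 0, "hand": 0}, {"offset": [0, 74, 0], "roll": 0, "hand": 0}, {"offset": [0, 74, 0], "roll": 0, "hand": 0}]'

```text
clock: 8.5
tool_pos: [0.4053, 0.2908, 0.0959]
orientation: [-180.0, -0.0, -94.6]
force: [-1.3, -4.1, 5.7]
opening: 0.0259
```

```bash
python3 - <<'E'
from h import *
plan()
wsnap('w3.png')
E
```

```text
t 8.5 [0.4053 0.2908 0.0959] [-180.    -0.   -94.6] F [-1.3 -4.1  5.7] op 0.0259 q [ 58.  12. -32.   0. -46. -63.]
```

Request:
jog_arm --motion '[{"offset": [0, -7, 0], "roll": 0, "hand": 0}, {"offset": [0, -14, 0], "roll": 0, "hand": 0}, {"offset": [0, -21, 0], "roll": 0, "hand": 0}, {"offset": [0, -28, 0], "roll": 0, "hand": 0}, {"offset": [0, -35, 0], "roll": 0, "hand": 0}, {"offset": [0, -42, 0], "roll": 0, "hand": 0}, {"offset": [0, -49, 0], "roll": 0, "hand": 0}, {"offset": [0, -56, 0], "roll": 0, "hand": 0}, {"offset": [0, -63, 0], "roll": 0, "hand": 0}, {"offset": [0, -70, 0], "roll": 0, "hand": 0}, {"offset": [0, -74, 0], "roll": 0, "hand": 0}, {"offset": [0, -75, 0], "roll": 0, "hand": 0}, {"offset": [0, -75, -10], "roll": 0, "hand": 0}, {"offset": [0, -75, -25], "roll": 0, "hand": 0}, {"offset": [0, -74, -34], "roll": 0, "hand": 0}, {"offset": [0, -50, -34], "roll": 0, "hand": 0}, {"offset": [0, -25, -34], "roll": 0, "hand": 0}, {"offset": [0, 0, -34], "roll": 0, "hand": 0}, {"offset": [0, 0, -34], "roll": 0, "hand": 0}, {"offset": [0, 0, -34], "roll": 0, "hand": 0}]'

```text
clock: 10.22
tool_pos: [0.404, 0.2914, 0.1303]
orientation: [-180.0, 0.1, -94.5]
force: [0.5, 1.1, -1.3]
opening: 0.0259
```

```bash
python3 - <<'E'
from h import *
plan()
wsnap('w3.png')
E
```

```text
t 10.2 [0.404  0.2914 0.1303] [-1.80e+02  1.00e-01 -9.45e+01] F [ 0.5  1.1 -1.3] op 0.0259 q [ 58.  10. -30.   0. -50. -63.]
```

View pics/w3.png

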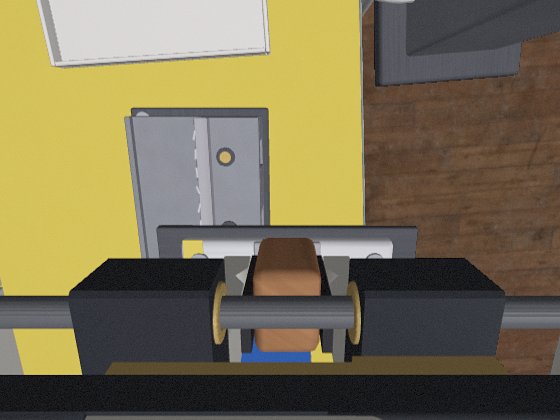

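The file sits unchanged in the hand (blade ends (158,228) and (416,228)). Third stroke.

Request:
jog_arm --motion '[{"offset": [0, 0, 12], "roll": 0, "hand": 0}, {"offset": [0, 0, 24], "roll": 0, "hand": 0}, {"offset": [0, 0, 29], "roll": 0, "hand": 0}, {"offset": [0, 0, 32], "roll": 0, "hand": 0}, {"offset": [0, 0, 34], "roll": 0, "hand": 0}, {"offset": [0, 0, 34], "roll": 0, "hand": 0}, {"offset": [0, 0, 34], "roll": 0, "hand": 0}, {"offset": [0, -7, 34], "roll": 0, "hand": 0}, {"offset": [0, -14, 34], "roll": 0, "hand": 0}, {"offset": [0, -21, 34], "roll": 0, "hand": 0}, {"offset": [0, -28, 34], "roll": 0, "hand": 0}, {"offset": [0, -35, 34], "roll": 0, "hand": 0}, {"offset": [0, -42, 34], "roll": 0, "hand": 0}, {"offset": [0, -49, 34], "roll": 0, "hand": 0}, {"offset": [0, -56, 34], "roll": 0, "hand": 0}, {"offset": [0, -63, 34], "roll": 0, "hand": 0}, {"offset": [0, -70, 34], "roll": 0, "hand": 0}, {"offset": [0, -74, 34], "roll": 0, "hand": 0}, {"offset": [0, -75, 34], "roll": 0, "hand": 0}]'

```text
clock: 11.85
tool_pos: [0.4804, 0.2851, 0.0954]
orientation: [180.0, -0.0, -94.6]
force: [-2.6, 1.1, 4.8]
opening: 0.0258
```

Request:
jog_arm --motion '[{"offset": [0, 0, -10], "roll": 0, "hand": 0}, {"offset": [0, 0, -25], "roll": 0, "hand": 0}, {"offset": [0, 0, -34], "roll": 0, "hand": 0}, {"offset": [0, 25, -34], "roll": 0, "hand": 0}, {"offset": [0, 50, -34], "roll": 0, "hand": 0}, {"offset": [0, 70, -34], "roll": 0, "hand": 0}, {"offset": [0, 74, -34], "roll": 0, "hand": 0}, {"offset": [0, 74, -34], "roll": 0, "hand": 0}, {"offset": [0, 74, -20], "roll": 0, "hand": 0}, {"offset": [0, 74, -10], "roll": 0, "hand": 0}, {"offset": [0, 74, -6], "roll": 0, "hand": 0}, {"offset": [0, 74, -3], "roll": 0, "hand": 0}, {"offset": [0, 74, 0], "roll": 0, "hand": 0}, {"offset": [0, 74, 0], "roll": 0, "hand": 0}, {"offset": [0, 74, 0], "roll": 0, "hand": 0}]'

```text
clock: 13.1
tool_pos: [0.4062, 0.2908, 0.0959]
orientation: [-180.0, -0.0, -94.6]
force: [-0.9, -3.2, 3.9]
opening: 0.026
```

Request:
jog_arm --motion '[{"offset": [0, 0, 1], "roll": 0, "hand": 0}, {"offset": [0, -7, 1], "roll": 0, "hand": 0}, {"offset": [0, -14, 1], "roll": 0, "hand": 0}, {"offset": [0, -21, 1], "roll": 0, "hand": 0}, {"offset": [0, -28, 1], "roll": 0, "hand": 0}, {"offset": [0, -35, 1], "roll": 0, "hand": 0}, {"offset": [0, -42, 1], "roll": 0, "hand": 0}, {"offset": [0, -49, 1], "roll": 0, "hand": 0}, {"offset": [0, -56, 1], "roll": 0, "hand": 0}, {"offset": [0, -63, 1], "roll": 0, "hand": 0}, {"offset": [0, -70, 1], "roll": 0, "hand": 0}, {"offset": [0, -74, 1], "roll": 0, "hand": 0}, {"offset": [0, -75, 1], "roll": 0, "hand": 0}]'

```text
clock: 14.18
tool_pos: [0.4814, 0.285, 0.0944]
orientation: [180.0, -0.0, -94.6]
force: [-3.1, 1.2, 4.9]
opening: 0.0255
```

Request:
jog_arm --motion '[{"offset": [0, 0, -10], "roll": 0, "hand": 0}, {"offset": [0, 0, -25], "roll": 0, "hand": 0}, {"offset": [0, 0, -34], "roll": 0, "hand": 0}, {"offset": [0, 25, -34], "roll": 0, "hand": 0}, {"offset": [0, 50, -34], "roll": 0, "hand": 0}, {"offset": [0, 70, -34], "roll": 0, "hand": 0}, {"offset": [0, 74, -34], "roll": 0, "hand": 0}, {"offset": [0, 74, -34], "roll": 0, "hand": 0}, {"offset": [0, 74, -20], "roll": 0, "hand": 0}, {"offset": [0, 74, -10], "roll": 0, "hand": 0}, {"offset": [0, 74, -6], "roll": 0, "hand": 0}, {"offset": [0, 74, -3], "roll": 0, "hand": 0}, {"offset": [0, 74, 0], "roll": 0, "hand": 0}, {"offset": [0, 74, 0], "roll": 0, "hand": 0}, {"offset": [0, 74, 0], "roll": 0, "hand": 0}]'

```text
clock: 15.43
tool_pos: [0.4072, 0.2906, 0.0948]
orientation: [-180.0, -0.0, -94.6]
force: [-2.1, -3.1, 5.4]
opening: 0.0259
```

Request:
jog_arm --motion '[{"offset": [0, 0, 0.5], "roll": 0, "hand": 0}, {"offset": [0, -7, 1], "roll": 0, "hand": 0}, {"offset": [0, -14, 1], "roll": 0, "hand": 0}, {"offset": [0, -21, 1], "roll": 0, "hand": 0}, {"offset": [0, -28, 1], "roll": 0, "hand": 0}, {"offset": [0, -35, 1], "roll": 0, "hand": 0}, {"offset": [0, -42, 1], "roll": 0, "hand": 0}, {"offset": [0, -49, 1], "roll": 0, "hand": 0}, {"offset": [0, -56, 1], "roll": 0, "hand": 0}, {"offset": [0, -63, 1], "roll": 0, "hand": 0}, {"offset": [0, -70, 1], "roll": 0, "hand": 0}, {"offset": [0, -74, 1], "roll": 0, "hand": 0}, {"offset": [0, -75, 1], "roll": 0, "hand": 0}, {"offset": [0, -75, -10], "roll": 0, "hand": 0}, {"offset": [0, -75, -25], "roll": 0, "hand": 0}, {"offset": [0, -75, -44], "roll": 0, "hand": 0}, {"offset": [0, -75, -44], "roll": 0, "hand": 0}]'

```text
clock: 16.85
tool_pos: [0.4837, 0.2865, 0.1424]
orientation: [-179.8, 0.2, -94.5]
force: [0.6, -0.3, -1.6]
opening: 0.0259
```

```bash
python3 - <<'E'
from h import *
plan((.4785,.4340,.13,-92),(.4785,.4340,.0445,-92))
wsnap('w4.png')
E
```

```text
t 16.9 [0.4837 0.2865 0.1424] [-179.8    0.2  -94.5] F [ 0.6 -0.3 -1.6] op 0.0259 q [ 51.  15. -21.   0. -54. -55.]
(0.4785, 0.434, 0.13, -92) [-146.6, 16.9, 12.9] roll -0.044 rows 3.6
(0.4785, 0.434, 0.0445, -92) [-146.2, 17.3, 98.4] roll -0.044 rows 2.1
```

View pics/w4.png

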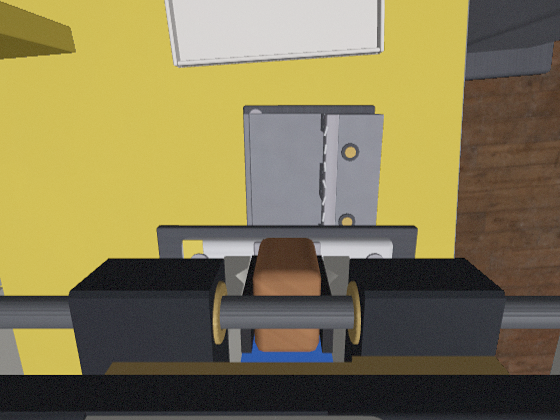

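Five strokes are done and the file is still square in the hand, with no insert on the ledge. Now the file goes back on its mat.

Request:
jog_arm --motion '[{"offset": [-40, 4, 0], "roll": -0.02, "hand": 0}, {"offset": [-80, 8, 4], "roll": -0.04, "hand": 0}, {"offset": [-120, 14, 10], "roll": -0.04, "hand": 0}, {"offset": [-147, 17, 13], "roll": -0.04, "hand": 0}, {"offset": [-147, 17, 13], "roll": -0.04, "hand": 0}, {"offset": [-147, 17, 13], "roll": -0.04, "hand": 0}, {"offset": [-147, 17, 45], "roll": -0.04, "hand": 0}, {"offset": [-147, 17, 75], "roll": -0.04, "hand": 0}, {"offset": [-147, 17, 88], "roll": -0.04, "hand": 0}, {"offset": [-147, 17, 94], "roll": -0.04, "hand": 0}, {"offset": [-147, 17, 98], "roll": -0.04, "hand": 0}, {"offset": [-147, 17, 98], "roll": -0.04, "hand": 0}, {"offset": [-147, 17, 98], "roll": -0.04, "hand": 0}]'

```text
clock: 17.98
tool_pos: [0.4771, 0.433, 0.042]
orientation: [-179.9, 0.1, -92.3]
force: [0.1, -1.5, 1.8]
opening: 0.0258
```

Request:
jog_arm --motion '[{"offset": [0, 0, 0], "roll": 0, "hand": 35}, {"offset": [0, 0, 0], "roll": 0, "hand": 50}, {"offset": [0, 0, 0], "roll": 0, "hand": 60}, {"offset": [0, 0, 0], "roll": 0, "hand": 60}, {"offset": [0, 0, -25], "roll": 0, "hand": 60}, {"offset": [0, 0, -60], "roll": 0, "hand": 60}, {"offset": [0, 0, -100], "roll": 0, "hand": 60}, {"offset": [0, 0, -140], "roll": 0, "hand": 60}, {"offset": [0, 0, -180], "roll": 0, "hand": 60}, {"offset": [0, 0, -200], "roll": 0, "hand": 60}]'

```text
clock: 18.82
tool_pos: [0.4778, 0.4341, 0.2468]
orientation: [-179.7, 0.3, -92.3]
force: [0.5, 0.6, 0.8]
opening: 0.0599
```

```bash
python3 - <<'E'
from h import *
plan((.46,.10,.30,-92))
E
```

```text
t 18.8 [0.4778 0.4341 0.2468] [-179.7    0.3  -92.3] F [0.5 0.6 0.8] op 0.0599 q [ 60.  17.  -3.   0. -69. -62.]
(0.46, 0.1, 0.3, -92) [334.3, 4.4, -55.1] roll -0.004 rows 8.1
```

Request:
jog_arm --motion '[{"offset": [40, 1, -20], "roll": 0, "hand": 60}, {"offset": [80, 1, -40], "roll": 0, "hand": 60}, {"offset": [384, 5, -55], "roll": 0.03, "hand": 60}, {"offset": [384, 5, -55], "roll": 0.03, "hand": 60}, {"offset": [384, 5, -55], "roll": 0.03, "hand": 60}, {"offset": [384, 5, -55], "roll": 0.03, "hand": 60}, {"offset": [384, 5, -55], "roll": 0.03, "hand": 60}, {"offset": [384, 5, -55], "roll": 0.03, "hand": 60}, {"offset": [384, 5, -55], "roll": 0.03, "hand": 60}, {"offset": [384, 5, -55], "roll": 0.03, "hand": 60}, {"offset": [384, 5, -55], "roll": 0.03, "hand": 60}, {"offset": [384, 5, -55], "roll": 0.03, "hand": 60}, {"offset": [384, 5, -55], "roll": 0.03, "hand": 60}]'

```text
clock: 19.9
tool_pos: [0.4562, 0.0497, 0.2957]
orientation: [-180.0, 0.0, -94.0]
force: [-0.3, -0.5, -0.7]
opening: 0.0598
```

```bash
python3 - <<'E'
from h import *
plan()
wsnap('w5.png')
i=cv2.imread('pics/w5.png')[40:290,200:380]
i=cv2.rotate(i,cv2.ROTATE_90_CLOCKWISE)
cv2.imwrite('pics/c5.png',cv2.resize(i,None,fx=3.2,fy=3.2,interpolation=cv2.INTER_CUBIC))
E
```

```text
t 19.9 [0.4562 0.0497 0.2957] [-180.    0.  -94.] F [-0.3 -0.5 -0.7] op 0.0598 q [ 31.  -2. -20.  -0. -73. -35.]
```

View pics/c5.png

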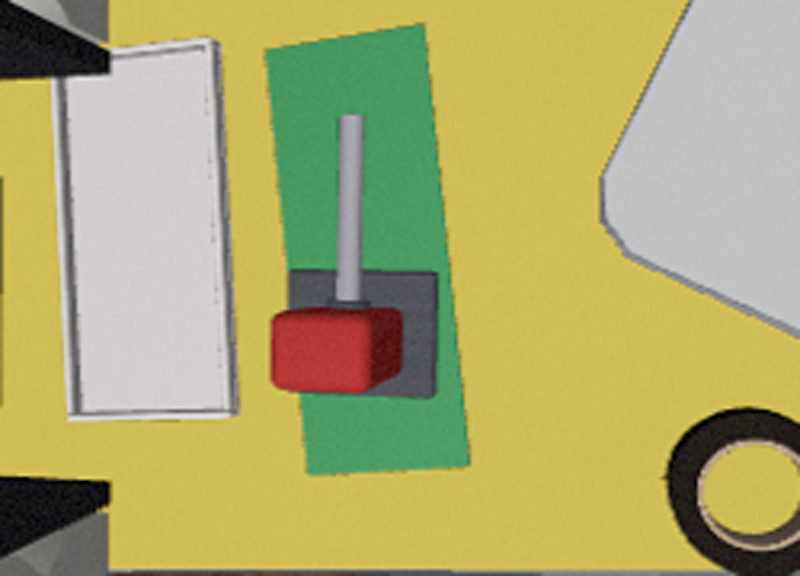

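```bash
python3 - <<'E'
from h import *
def c(cx,cy,z,S=3.2): return wpix('w5.png',200+(cy+.5)/S-.5,40+249-((cx+.5)/S-.5),z)[:2]
def show(k,pts):
    q=np.array([c(*x) for x in pts]); print(k,np.round(q,4).tolist(),'mean',np.round(q.mean(0),4),'ang %.1f'%np.degrees(np.arctan2(*(q[0]-q[-1])[::-1])))
show('handle',[(321,314,.082),(321,391,.082)])
show('pin',[(350,116,.0335),(349,300,.0335)])
show('footR',[(437,272,.01),(434,397,.01)])
show('footF',[(290,270,.01),(437,272,.01)])
show('mat',[(266,49,.002),(425,24,.002),(469,466,.002),(308,474,.002)])
show('tray',[(52,50,.014),(217,38,.014),(238,413,.014),(68,420,.014)])
plan((.43,.054,.14,-94),(.43,.054,.066,-94))
E
```

```text
handle [[0.4449, 0.0528], [0.4202, 0.0545]] mean [0.4325 0.0536] ang -4.0
pin [[0.5149, 0.0479], [0.4485, 0.0529]] mean [0.4817 0.0504] ang -4.3
footR [[0.4567, 0.0234], [0.41, 0.0278]] mean [0.4333 0.0256] ang -5.4
footF [[0.4615, 0.0799], [0.4567, 0.0234]] mean [0.4591 0.0517] ang 85.1
mat [[0.5502, 0.0856], [0.5518, 0.0223], [0.3827, 0.0175], [0.381, 0.0802]] mean [0.4664 0.0514] ang 1.8
tray [[0.5585, 0.1728], [0.5543, 0.102], [0.4072, 0.1037], [0.407, 0.1762]] mean [0.4818 0.1387] ang -1.3
t 19.9 [0.4562 0.05   0.2956] [-180.    0.  -94.] F [ 0.4 -0.2  0.1] op 0.0601 q [ 31.  -2. -20.  -0. -73. -35.]
(0.43, 0.054, 0.14, -94) [-2.1, 26.5, 155.6] roll 0.000 rows 3.8
(0.43, 0.054, 0.066, -94) [-2.1, 26.5, 229.6] roll 0.000 rows 1.8
```

The crop shows the pusher's handle top centre at (321,351) and its pin tip at (350,116), on the green mat. Grasping it high on the handle.

Request:
jog_arm --motion '[{"offset": [-2, 24, 40], "roll": 0, "hand": 60}, {"offset": [-2, 24, 80], "roll": 0, "hand": 60}, {"offset": [-2, 24, 120], "roll": 0, "hand": 60}, {"offset": [-2, 24, 155], "roll": 0, "hand": 60}, {"offset": [-2, 24, 155], "roll": 0, "hand": 60}, {"offset": [-2, 24, 190], "roll": 0, "hand": 60}, {"offset": [-2, 24, 220], "roll": 0, "hand": 60}, {"offset": [-2, 24, 230], "roll": 0, "hand": 60}, {"offset": [-2, 24, 230], "roll": 0, "hand": 30}, {"offset": [-2, 24, 230], "roll": 0, "hand": 0}, {"offset": [-2, 24, 230], "roll": 0, "hand": 0}, {"offset": [-2, 24, 230], "roll": 0, "hand": 0}, {"offset": [-2, 24, 230], "roll": 0, "hand": 0}, {"offset": [-2, 24, 230], "roll": 0, "hand": 0}, {"offset": [-2, 24, 230], "roll": 0, "hand": 0}]'

```text
clock: 21.2
tool_pos: [0.4329, 0.0534, 0.0665]
orientation: [-179.9, 0.1, -94.0]
force: [-2.4, 2.1, 7.8]
opening: 0.026
```

```bash
python3 - <<'E'
from h import *
plan()
# fixture frame
th=np.radians(-4.5); X=np.array([np.cos(th),np.sin(th)]); Y=np.array([-np.sin(th),np.cos(th)]); O=np.array([.4455,.2881])
for n,yy in ((1,-.048),(2,0),(3,.048)):
    for d in (-.125,-.117,-.060): p=O+X*d+Y*yy; print(n,d,np.round(p,4),'r %.3f'%np.linalg.norm(p))
E
```

```text
t 21.2 [0.4329 0.0534 0.0665] [-1.799e+02  1.000e-01 -9.400e+01] F [-2.4  2.1  7.8] op 0.0260 q [ 33.   9. -41.   0. -39. -37.]
1 -0.125 [0.3171 0.2501] r 0.404
1 -0.117 [0.3251 0.2494] r 0.410
1 -0.06 [0.3819 0.245 ] r 0.454
2 -0.125 [0.3209 0.2979] r 0.438
2 -0.117 [0.3289 0.2973] r 0.443
2 -0.06 [0.3857 0.2928] r 0.484
3 -0.125 [0.3247 0.3458] r 0.474
3 -0.117 [0.3326 0.3451] r 0.479
3 -0.06 [0.3895 0.3407] r 0.517
```

```bash
python3 - <<'E'
from h import *
plan((.4329,.0534,.17,-94),(.3297,.3455,.17,-94.5))
E
```

```text
t 21.2 [0.4329 0.0534 0.0665] [-1.799e+02  1.000e-01 -9.400e+01] F [-2.4  2.1  7.8] op 0.0260 q [ 33.   9. -41.   0. -39. -37.]
(0.4329, 0.0534, 0.17, -94) [-0.1, -0.2, -103.5] roll 0.000 rows 2.5
(0.3297, 0.3455, 0.17, -94.5) [-284.3, 123.1, -103.4] roll 0.009 rows 7.4
```

Request:
jog_arm --motion '[{"offset": [0, 0, -30], "roll": 0, "hand": 0}, {"offset": [0, 0, -65], "roll": 0, "hand": 0}, {"offset": [0, 0, -100], "roll": 0, "hand": 0}, {"offset": [0, 0, -104], "roll": 0, "hand": 0}, {"offset": [-30, 13, -104], "roll": 0, "hand": 0}, {"offset": [-65, 28, -104], "roll": 0, "hand": 0}, {"offset": [-100, 43, -104], "roll": 0, "hand": 0}, {"offset": [-135, 58, -104], "roll": 0, "hand": 0}, {"offset": [-170, 74, -104], "roll": 0, "hand": 0}, {"offset": [-205, 89, -104], "roll": 0, "hand": 0}, {"offset": [-240, 104, -104], "roll": 0.01, "hand": 0}, {"offset": [-270, 117, -104], "roll": 0.01, "hand": 0}, {"offset": [-284, 123, -104], "roll": 0.01, "hand": 0}, {"offset": [-284, 123, -104], "roll": 0.01, "hand": 0}, {"offset": [-284, 123, -104], "roll": 0.01, "hand": 0}]'

```text
clock: 22.45
tool_pos: [0.3288, 0.345, 0.1688]
orientation: [180.0, -0.1, -94.5]
force: [-0.7, -1.8, -3.5]
opening: 0.0259
```

```bash
python3 - <<'E'
from h import *
plan((.3297,.3455,.067,-94.5))
wsnap('w6.png')
E
```

```text
t 22.4 [0.3288 0.345  0.1688] [ 1.80e+02 -1.00e-01 -9.45e+01] F [-0.7 -1.8 -3.5] op 0.0259 q [ 70.   5. -29.  -0. -56. -75.]
(0.3297, 0.3455, 0.067, -94.5) [-0.7, -1.0, 101.8] roll -0.000 rows 2.4
```

View pics/w6.png

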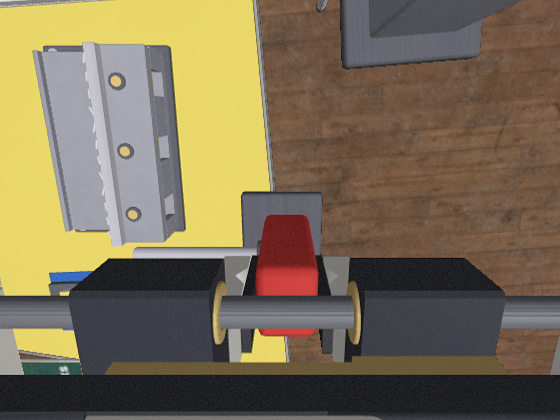

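```bash
python3 - <<'E'
from h import *
th=np.radians(-4.5); X=np.array([np.cos(th),np.sin(th)]); Y=np.array([-np.sin(th),np.cos(th)]); O=np.array([.4455,.2881])
f=lambda p:(np.round([(p-O)@X*1000,(p-O)@Y*1000],1))
t=np.array([.3288,.345]); print('tcp',f(t))
for u,v in((135,252),(222,252)): print('pin',f(wpix('w6.png',u,v,.1335)[:2]))
for u,v in((117,81),(125,151),(134,214)): print('pl',f(wpix('w6.png',u,v,.051)[:2]))
i=cv2.imread('pics/w6.png')[30:270,60:260]
cv2.imwrite('pics/c6.png',cv2.resize(cv2.rotate(i,cv2.ROTATE_90_CLOCKWISE),None,fx=3.3,fy=3.0,interpolation=cv2.INTER_CUBIC))
E
```

```text
tcp [-120.8   47.6]
pin [-37.6  45.6]
pin [-85.3  45.6]
pl [ -3.  -48.3]
pl [-2.4 -0.1]
pl [-3.3 48.1]
```

Request:
jog_arm --motion '[{"offset": [-1.5, -1, 35], "roll": 0, "hand": 0}, {"offset": [-1.5, -1, 70], "roll": 0, "hand": 0}, {"offset": [-1.5, -1, 90], "roll": 0, "hand": 0}, {"offset": [-1.5, -1, 102], "roll": 0, "hand": 0}, {"offset": [-1.5, -1, 102], "roll": 0, "hand": 0}, {"offset": [-1.5, -1, 102], "roll": 0, "hand": 0}]'

```text
clock: 23.0
tool_pos: [0.3309, 0.345, 0.0671]
orientation: [180.0, -0.1, -94.7]
force: [0.6, -0.2, -3.2]
opening: 0.0256
```

Request:
jog_arm --motion '[{"offset": [0, -5, 0], "roll": 0, "hand": 0}, {"offset": [0, -10, 0], "roll": 0, "hand": 0}, {"offset": [0, -15, 0], "roll": 0, "hand": 0}, {"offset": [0, -18, 0], "roll": 0, "hand": 0}, {"offset": [0, -18, 0], "roll": 0, "hand": 0}]'

```text
clock: 23.42
tool_pos: [0.3494, 0.3451, 0.0679]
orientation: [-180.0, 0.0, -94.6]
force: [0.4, -0.0, -3.1]
opening: 0.0256
```

```bash
python3 - <<'E'
from h import *
plan()
E
```

```text
t 23.4 [0.3494 0.3451 0.0679] [-180.     0.   -94.6] F [ 0.4 -0.  -3.1] op 0.0256 q [ 68.  14. -35.   0. -41. -72.]
```

No contact while entering window 3. Pushing on slowly.

Request:
jog_arm --motion '[{"offset": [0, -3, 0], "roll": 0, "hand": 0}, {"offset": [0, -6, 0], "roll": 0, "hand": 0}, {"offset": [0, -9, 0], "roll": 0, "hand": 0}, {"offset": [0, -12, 0], "roll": 0, "hand": 0}]'

```text
clock: 23.75
tool_pos: [0.3603, 0.3439, 0.0676]
orientation: [180.0, -0.0, -94.6]
force: [-4.6, 0.8, 0.1]
opening: 0.0259
```

Request:
jog_arm --motion '[{"offset": [0, -3, 0], "roll": 0, "hand": 0}, {"offset": [0, -6, 0], "roll": 0, "hand": 0}, {"offset": [0, -9, 0], "roll": 0, "hand": 0}, {"offset": [0, -12, 0], "roll": 0, "hand": 0}, {"offset": [0, -15, 0], "roll": 0, "hand": 0}, {"offset": [0, -18, 0], "roll": 0, "hand": 0}, {"offset": [0, -21, 0], "roll": 0, "hand": 0}, {"offset": [0, -24, 0], "roll": 0, "hand": 0}, {"offset": [0, -27, 0], "roll": 0, "hand": 0}, {"offset": [0, -29, 0], "roll": 0, "hand": 0}, {"offset": [0, -29, 0], "roll": 0, "hand": 0}]'

```text
clock: 24.67
tool_pos: [0.39, 0.3417, 0.0676]
orientation: [-180.0, 0.0, -94.6]
force: [-0.3, -0.2, -4.7]
opening: 0.0258
```

```bash
python3 - <<'E'
from h import *
plan()
wsnap('w7.png')
E
```

```text
t 24.7 [0.39   0.3417 0.0676] [-180.     0.   -94.6] F [-0.3 -0.2 -4.7] op 0.0258 q [ 63.  16. -31.   0. -42. -68.]
```

View pics/w7.png

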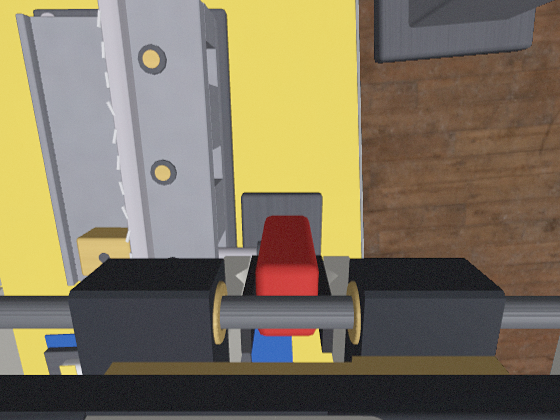

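Insert 3 stands on the ledge at (105,245). Now back out and on to window 2.

Request:
jog_arm --motion '[{"offset": [0, 15, 0], "roll": 0, "hand": 0}, {"offset": [0, 30, 0], "roll": 0, "hand": 0}, {"offset": [0, 45, 0], "roll": 0, "hand": 0}, {"offset": [0, 60, 0], "roll": 0, "hand": 0}, {"offset": [0, 63, 0], "roll": 0, "hand": 0}, {"offset": [12, 63, 0], "roll": 0, "hand": 0}, {"offset": [24, 63, 0], "roll": 0, "hand": 0}, {"offset": [36, 63, 0], "roll": 0, "hand": 0}, {"offset": [48, 63, 0], "roll": 0, "hand": 0}, {"offset": [48, 63, 0], "roll": 0, "hand": 0}, {"offset": [48, 63, 0], "roll": 0, "hand": 0}]'

```text
clock: 25.63
tool_pos: [0.3231, 0.2978, 0.0678]
orientation: [-180.0, 0.0, -94.7]
force: [0.5, 0.3, -2.9]
opening: 0.0257
```

```bash
cat >> h.py <<'E'
th=np.radians(-4.5); FX=np.array([np.cos(th),np.sin(th)]); FY=np.array([-np.sin(th),np.cos(th)]); FO=np.array([.4455,.2881])
ff=lambda p:np.round([(np.array(p)[:2]-FO)@FX*1000,(np.array(p)[:2]-FO)@FY*1000],1)
fw=lambda x,y:FO+FX*x/1000+FY*y/1000
E
python3 - <<'E'
from h import *
plan(); t=ctrl.get_obs()['tool_pos']; print(ff(t), ff(fw(5,10)))
E
```

```text
t 25.6 [0.3231 0.2978 0.0678] [-180.     0.   -94.7] F [ 0.5  0.3 -2.9] op 0.0257 q [ 69.  10. -41.   0. -40. -73.]
[-1.228e+02  1.000e-01] [ 5. 10.]
```

Request:
jog_arm --motion '[{"offset": [0, -7, 0], "roll": 0, "hand": 0}, {"offset": [0, -14, 0], "roll": 0, "hand": 0}, {"offset": [0, -20, 0], "roll": 0, "hand": 0}, {"offset": [0, -24, 0], "roll": 0, "hand": 0}, {"offset": [0, -27, 0], "roll": 0, "hand": 0}, {"offset": [0, -30, 0], "roll": 0, "hand": 0}]'

```text
clock: 26.13
tool_pos: [0.3528, 0.2964, 0.0673]
orientation: [180.0, -0.0, -94.6]
force: [-4.2, 0.8, -0.4]
opening: 0.0258
```

Request:
jog_arm --motion '[{"offset": [0, -3, 0], "roll": 0, "hand": 0}, {"offset": [0, -6, 0], "roll": 0, "hand": 0}, {"offset": [0, -9, 0], "roll": 0, "hand": 0}, {"offset": [0, -12, 0], "roll": 0, "hand": 0}, {"offset": [0, -15, 0], "roll": 0, "hand": 0}, {"offset": [0, -18, 0], "roll": 0, "hand": 0}, {"offset": [0, -21, 0], "roll": 0, "hand": 0}, {"offset": [0, -24, 0], "roll": 0, "hand": 0}, {"offset": [0, -27, 0], "roll": 0, "hand": 0}, {"offset": [0, -30, 0], "roll": 0, "hand": 0}, {"offset": [0, -33, 0], "roll": 0, "hand": 0}, {"offset": [0, -34, 0], "roll": 0, "hand": 0}, {"offset": [0, -34, 0], "roll": 0, "hand": 0}]'

```text
clock: 27.22
tool_pos: [0.387, 0.2938, 0.0676]
orientation: [-180.0, 0.0, -94.6]
force: [-0.6, 0.7, -5.9]
opening: 0.0258
```

```bash
python3 - <<'E'
from h import *
plan(); t=ctrl.get_obs()['tool_pos']; print(ff(t))
E
```

```text
t 27.2 [0.387  0.2938 0.0676] [-180.     0.   -94.6] F [-0.6  0.7 -5.9] op 0.0258 q [ 60.  14. -35.   0. -41. -65.]
[-58.8   1.1]
```

Insert 2 is present (4 N resistance) and pushed out. On to window 1.

Request:
jog_arm --motion '[{"offset": [0, 15, 0], "roll": 0, "hand": 0}, {"offset": [0, 30, 0], "roll": 0, "hand": 0}, {"offset": [0, 45, 0], "roll": 0, "hand": 0}, {"offset": [0, 58, 0], "roll": 0, "hand": 0}, {"offset": [0, 60, 0], "roll": 0, "hand": 0}, {"offset": [12, 60, 0], "roll": 0, "hand": 0}, {"offset": [24, 60, 0], "roll": 0, "hand": 0}, {"offset": [36, 60, 0], "roll": 0, "hand": 0}, {"offset": [48, 60, 0], "roll": 0, "hand": 0}, {"offset": [48, 60, 0], "roll": 0, "hand": 0}, {"offset": [48, 60, 0], "roll": 0, "hand": 0}]'

```text
clock: 28.13
tool_pos: [0.3232, 0.2496, 0.0677]
orientation: [-180.0, 0.0, -94.7]
force: [0.9, -0.6, -2.4]
opening: 0.0258
```

```bash
python3 - <<'E'
from h import *
plan(); t=ctrl.get_obs()['tool_pos']; print(ff(t))
E
```

```text
t 28.1 [0.3232 0.2496 0.0677] [-180.     0.   -94.7] F [ 0.9 -0.6 -2.4] op 0.0258 q [ 66.   7. -45.   0. -39. -70.]
[-118.9  -48. ]
```

Request:
jog_arm --motion '[{"offset": [0, -7, 0], "roll": 0, "hand": 0}, {"offset": [0, -14, 0], "roll": 0, "hand": 0}, {"offset": [0, -18, 0], "roll": 0, "hand": 0}, {"offset": [0, -21, 0], "roll": 0, "hand": 0}, {"offset": [0, -24, 0], "roll": 0, "hand": 0}, {"offset": [0, -27, 0], "roll": 0, "hand": 0}]'

```text
clock: 28.63
tool_pos: [0.3498, 0.2484, 0.0673]
orientation: [180.0, -0.0, -94.6]
force: [-5.4, 0.7, -0.2]
opening: 0.0257
```

Request:
jog_arm --motion '[{"offset": [0, -3, 0], "roll": 0, "hand": 0}, {"offset": [0, -6, 0], "roll": 0, "hand": 0}, {"offset": [0, -9, 0], "roll": 0, "hand": 0}, {"offset": [0, -12, 0], "roll": 0, "hand": 0}, {"offset": [0, -15, 0], "roll": 0, "hand": 0}, {"offset": [0, -18, 0], "roll": 0, "hand": 0}, {"offset": [0, -21, 0], "roll": 0, "hand": 0}, {"offset": [0, -24, 0], "roll": 0, "hand": 0}, {"offset": [0, -27, 0], "roll": 0, "hand": 0}, {"offset": [0, -30, 0], "roll": 0, "hand": 0}, {"offset": [0, -33, 0], "roll": 0, "hand": 0}, {"offset": [0, -34, 0], "roll": 0, "hand": 0}, {"offset": [0, -34, 0], "roll": 0, "hand": 0}]'

```text
clock: 29.72
tool_pos: [0.3842, 0.2459, 0.0676]
orientation: [-180.0, 0.0, -94.6]
force: [-1.0, -0.7, -5.1]
opening: 0.0258
```

```bash
python3 - <<'E'
from h import *
plan(); t=ctrl.get_obs()['tool_pos']; print(ff(t))
E
```

```text
t 29.7 [0.3842 0.2459 0.0676] [-180.     0.   -94.6] F [-1.  -0.7 -5.1] op 0.0258 q [ 57.  11. -39.   0. -40. -62.]
[-57.8 -46.8]
```

Request:
jog_arm --motion '[{"offset": [0, 15, 0], "roll": 0, "hand": 0}, {"offset": [0, 30, 0], "roll": 0, "hand": 0}, {"offset": [0, 45, 0], "roll": 0, "hand": 0}, {"offset": [0, 60, 0], "roll": 0, "hand": 0}, {"offset": [0, 63, 0], "roll": 0, "hand": 0}, {"offset": [0, 63, 0], "roll": 0, "hand": 0}, {"offset": [0, 63, -35], "roll": 0, "hand": 0}, {"offset": [0, 63, -70], "roll": 0, "hand": 0}, {"offset": [0, 63, -104], "roll": 0, "hand": 0}, {"offset": [0, 63, -104], "roll": 0, "hand": 0}]'

```text
clock: 30.55
tool_pos: [0.324, 0.2544, 0.1782]
orientation: [-179.6, 0.5, -94.5]
force: [0.3, 1.5, -2.7]
opening: 0.0255
```

```bash
python3 - <<'E'
from h import *
plan((.45,.052,.17,-88.2),(.45,.052,.067,-88.2))
E
```

```text
t 30.6 [0.324  0.2544 0.1782] [-179.6    0.5  -94.5] F [ 0.3  1.5 -2.7] op 0.0255 q [ 66.  -3. -36.   0. -56. -71.]
(0.45, 0.052, 0.17, -88.2) [192.0, -141.4, 7.2] roll -0.110 rows 5.7
(0.45, 0.052, 0.067, -88.2) [193.0, -140.7, 110.2] roll -0.110 rows 2.5
```

Request:
jog_arm --motion '[{"offset": [25, -18, 0], "roll": -0.02, "hand": 0}, {"offset": [55, -40, 0], "roll": -0.04, "hand": 0}, {"offset": [85, -62, 0], "roll": -0.06, "hand": 0}, {"offset": [115, -84, 0], "roll": -0.08, "hand": 0}, {"offset": [145, -106, 0], "roll": -0.11, "hand": 0}, {"offset": [175, -128, 0], "roll": -0.11, "hand": 0}, {"offset": [192, -140, 0], "roll": -0.11, "hand": 0}, {"offset": [192, -140, 0], "roll": -0.11, "hand": 0}, {"offset": [192, -140, 0], "roll": -0.11, "hand": 0}, {"offset": [192, -140, 30], "roll": -0.11, "hand": 0}, {"offset": [192, -140, 60], "roll": -0.11, "hand": 0}, {"offset": [192, -140, 85], "roll": -0.11, "hand": 0}, {"offset": [192, -140, 94], "roll": -0.11, "hand": 0}, {"offset": [192, -140, 98], "roll": -0.11, "hand": 0}, {"offset": [192, -140, 98], "roll": -0.11, "hand": 0}]'

```text
clock: 31.8
tool_pos: [0.4453, 0.0487, 0.0735]
orientation: [180.0, -0.0, -88.2]
force: [-0.0, 0.8, -2.5]
opening: 0.0257
```

```bash
python3 - <<'E'
from h import *
plan()
E
```

```text
t 31.8 [0.4453 0.0487 0.0735] [180.   -0.  -88.2] F [-0.   0.8 -2.5] op 0.0257 q [ 32.  10. -39.   0. -41. -30.]
```

Request:
jog_arm --motion '[{"offset": [-2, 0, 2], "roll": 0, "hand": 0}, {"offset": [-2, 0, 4], "roll": 0, "hand": 0}, {"offset": [-2, 0, 6], "roll": 0, "hand": 0}, {"offset": [-2, 0, 7], "roll": 0, "hand": 0}, {"offset": [-2, 0, 7], "roll": 0, "hand": 0}]'

```text
clock: 32.22
tool_pos: [0.4452, 0.0504, 0.0668]
orientation: [-180.0, 0.0, -88.3]
force: [-1.2, -0.4, -3.0]
opening: 0.0258
```

```bash
python3 - <<'E'
from h import *
plan()
E
```

```text
t 32.2 [0.4452 0.0504 0.0668] [-180.     0.   -88.3] F [-1.2 -0.4 -3. ] op 0.0258 q [ 32.  10. -40.  -0. -40. -30.]
```

Request:
jog_arm --motion '[{"offset": [0, 0, 0.5], "roll": 0, "hand": 0}, {"offset": [0, 0, 1], "roll": 0, "hand": 0}, {"offset": [0, 0, 1.5], "roll": 0, "hand": 0}, {"offset": [0, 0, 1.5], "roll": 0, "hand": 0}]'

```text
clock: 32.55
tool_pos: [0.4453, 0.0502, 0.0658]
orientation: [-180.0, -0.0, -88.3]
force: [-2.8, -2.6, 7.7]
opening: 0.0257
```

Request:
jog_arm --motion '[{"offset": [0, 0, 0], "roll": 0, "hand": 30}, {"offset": [0, 0, 0], "roll": 0, "hand": 45}, {"offset": [0, 0, 0], "roll": 0, "hand": 60}, {"offset": [0, 0, 0], "roll": 0, "hand": 60}, {"offset": [0, 0, -20], "roll": 0, "hand": 60}, {"offset": [0, 0, -50], "roll": 0, "hand": 60}, {"offset": [0, 0, -90], "roll": 0, "hand": 60}, {"offset": [0, 0, -130], "roll": 0, "hand": 60}, {"offset": [0, 0, -170], "roll": 0, "hand": 60}, {"offset": [0, 0, -200], "roll": 0, "hand": 60}, {"offset": [0, 0, -230], "roll": 0, "hand": 60}, {"offset": [0, 0, -230], "roll": 0, "hand": 60}]'

```text
clock: 33.55
tool_pos: [0.4477, 0.0509, 0.3014]
orientation: [-179.5, 0.2, -88.2]
force: [1.0, 1.0, 1.5]
opening: 0.0599
```

```bash
python3 - <<'E'
from h import *
plan((.46,.23,.30,-94.5))
E
```

```text
t 33.5 [0.4477 0.0509 0.3014] [-179.5    0.2  -88.2] F [1.  1.  1.5] op 0.0599 q [ 32.  -4. -20.   0. -73. -30.]
(0.46, 0.23, 0.3, -94.5) [-178.6, -17.8, 2.0] roll 0.109 rows 4.3
```

Request:
jog_arm --motion '[{"offset": [-40, -8, 0], "roll": 0.03, "hand": 60}, {"offset": [-80, -16, 10], "roll": 0.06, "hand": 60}, {"offset": [-120, -24, 25], "roll": 0.09, "hand": 60}, {"offset": [-155, -34, 40], "roll": 0.11, "hand": 60}, {"offset": [-178, -38, 51], "roll": 0.11, "hand": 60}, {"offset": [-178, -38, 51], "roll": 0.11, "hand": 60}, {"offset": [-178, -38, 51], "roll": 0.11, "hand": 60}, {"offset": [-178, -38, 51], "roll": 0.11, "hand": 60}]'

```text
clock: 34.22
tool_pos: [0.4776, 0.2292, 0.2438]
orientation: [180.0, -0.0, -94.6]
force: [-0.4, -0.1, 0.7]
opening: 0.0602
```

```bash
python3 - <<'E'
from h import *
plan()
wsnap('w8.png')
E
```

```text
t 34.2 [0.4776 0.2292 0.2438] [180.   -0.  -94.6] F [-0.4 -0.1  0.7] op 0.0602 q [ 47.   7. -17.   0. -66. -51.]
```

View pics/w8.png

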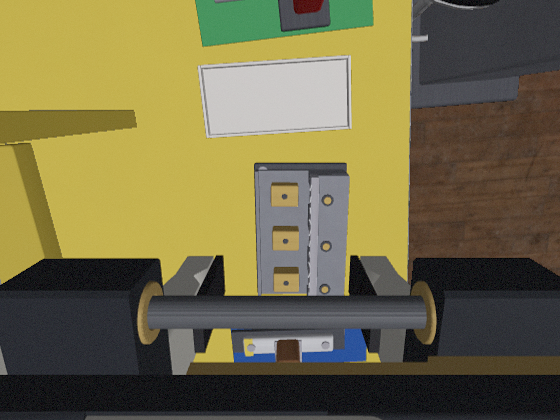

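Three inserts stand on the ledge at (285,196), (286,240), (286,281) (top holes); the file sits on its mat below.

```bash
python3 - <<'E'
from h import *
for u,v in((285,196),(286,240),(286,281)):
    p=wpix('w8.png',u,v,.038); print(np.round(p,4),ff(p))
for u,v in((328,200),(326,246),(325,289)): print('pl',ff(wpix('w8.png',u,v,.051)))
for y in(-48,0,48): print(y,np.round(fw(37,y),4))
p=fw(37,-48); plan((p[0],p[1],.13,-4.5),(p[0],p[1],.031,-4.5))
E
```

```text
[0.4796 0.2365 0.038 ] [ 38.1 -48.7]
[0.4824 0.2839 0.038 ] [37.1 -1.3]
[0.4861 0.3312 0.038 ] [37.1 46.2]
pl [ -4.  -47.8]
pl [-3.6  0.3]
pl [-4.  48.9]
-48 [0.4786 0.2373]
0 [0.4824 0.2852]
48 [0.4862 0.333 ]
t 34.3 [0.4777 0.2289 0.2443] [-180.     0.   -94.6] F [ 0.2 -0.7  0.4] op 0.0599 q [ 47.   7. -17.   0. -66. -51.]
(np.float64(0.47861990475318916), np.float64(0.2373449814388796), 0.13, -4.5) [-8.5, -0.2, 114.3] roll -1.572 rows 2.7
(np.float64(0.47861990475318916), np.float64(0.2373449814388796), 0.031, -4.5) [-8.5, -0.1, 213.3] roll -1.572 rows 2.4
```

Request:
jog_arm --motion '[{"offset": [-8, 0, 0], "roll": -0.12, "hand": 28}, {"offset": [-8, 0, 0], "roll": -0.24, "hand": 28}, {"offset": [-8, 0, 10], "roll": -0.36, "hand": 28}, {"offset": [-8, 0, 20], "roll": -0.48, "hand": 28}, {"offset": [-8, 0, 30], "roll": -0.6, "hand": 28}, {"offset": [-8, 0, 45], "roll": -0.72, "hand": 28}, {"offset": [-8, 0, 60], "roll": -0.84, "hand": 28}, {"offset": [-8, 0, 75], "roll": -0.96, "hand": 28}, {"offset": [-8, 0, 90], "roll": -1.08, "hand": 28}, {"offset": [-8, 0, 105], "roll": -1.2, "hand": 28}, {"offset": [-8, 0, 114], "roll": -1.32, "hand": 28}, {"offset": [-8, 0, 114], "roll": -1.44, "hand": 28}, {"offset": [-8, 0, 114], "roll": -1.572, "hand": 28}, {"offset": [-8, 0, 114], "roll": -1.572, "hand": 28}, {"offset": [-8, 0, 114], "roll": -1.572, "hand": 28}, {"offset": [-8, 0, 114], "roll": -1.572, "hand": 28}]'

```text
clock: 35.6
tool_pos: [0.4787, 0.237, 0.1308]
orientation: [-179.9, -0.0, -4.8]
force: [-0.0, -0.8, -1.4]
opening: 0.0277
```

```bash
python3 - <<'E'
from h import *
p=fw(38,-49.2); plan((p[0],p[1],.13,-4.5),(p[0],p[1],.032,-4.5)); print(ff(ctrl.get_obs()['tool_pos']))
E
```

```text
t 35.6 [0.4787 0.237  0.1308] [-179.9   -0.    -4.8] F [-0.  -0.8 -1.4] op 0.0277 q [ 47.  13. -25.   0. -52.  38.]
(np.float64(0.4795226711720489), np.float64(0.236070221542672), 0.13, -4.5) [0.9, 0.8, 0.8] roll -0.005 rows 0.0
(np.float64(0.4795226711720489), np.float64(0.236070221542672), 0.032, -4.5) [0.9, 0.9, 98.8] roll -0.005 rows 2.4
[ 37.1 -48.3]
```

Request:
jog_arm --motion '[{"offset": [1, 1, 30], "roll": -0.005, "hand": 28}, {"offset": [1, 1, 60], "roll": -0.005, "hand": 28}, {"offset": [1, 1, 78], "roll": -0.005, "hand": 28}, {"offset": [1, 1, 86], "roll": -0.005, "hand": 28}, {"offset": [1, 1, 92], "roll": -0.005, "hand": 28}, {"offset": [1, 1, 98], "roll": -0.005, "hand": 28}, {"offset": [1, 1, 98], "roll": -0.005, "hand": 28}, {"offset": [1, 1, 98], "roll": -0.005, "hand": 28}]'

```text
clock: 36.27
tool_pos: [0.4797, 0.2367, 0.0327]
orientation: [-180.0, -0.0, -4.2]
force: [-0.3, 0.0, -0.4]
opening: 0.028
```

Request:
jog_arm --motion '[{"offset": [0, 0, 0], "roll": 0, "hand": 15}, {"offset": [0, 0, 0], "roll": 0, "hand": 0}, {"offset": [0, 0, 0], "roll": 0, "hand": 0}, {"offset": [0, 0, 0], "roll": 0, "hand": 0}, {"offset": [0, 0, 0], "roll": 0, "hand": 0}]'

```text
clock: 36.68
tool_pos: [0.4799, 0.2368, 0.033]
orientation: [-179.9, -0.1, -4.2]
force: [-0.3, 0.2, 5.4]
opening: 0.0217
```

```bash
python3 - <<'E'
from h import *
plan((.482,.139,.10,-4.5),(.515,.139,.02,-4.5)); print(ff(ctrl.get_obs()['tool_pos']))
E
```

```text
t 36.7 [0.4799 0.2368 0.033 ] [-1.799e+02 -1.000e-01 -4.200e+00] F [-0.3  0.2  5.4] op 0.0217 q [ 47.  20. -31.   0. -38.  38.]
(0.482, 0.139, 0.1, -4.5) [9.3, 97.3, -67.1] roll 0.005 rows 2.8
(0.515, 0.139, 0.02, -4.5) [42.1, 94.9, 12.9] roll 0.005 rows 2.1
[ 38.3 -48.5]
```

```bash
python3 - <<'E'
from h import *
plan((.528,.139,.10,-91),(.528,.139,.027,-91))
E
```

```text
t 36.7 [0.4799 0.2368 0.033 ] [-1.799e+02 -1.000e-01 -4.200e+00] F [-0.3  0.2  5.4] op 0.0217 q [ 47.  20. -31.   0. -38.  38.]
(0.528, 0.139, 0.1, -91) [55.2, 93.9, -67.1] roll 1.515 rows 3.1
(0.528, 0.139, 0.027, -91) [55.1, 94.0, 5.9] roll 1.515 rows 1.8
```

Request:
jog_arm --motion '[{"offset": [0, 0, -25], "roll": 0, "hand": 0}, {"offset": [0, 0, -55], "roll": 0, "hand": 0}, {"offset": [0, 0, -67], "roll": 0.1, "hand": 0}, {"offset": [15, 25, -67], "roll": 0.22, "hand": 0}, {"offset": [30, 50, -67], "roll": 0.34, "hand": 0}, {"offset": [45, 75, -67], "roll": 0.46, "hand": 0}, {"offset": [55, 94, -67], "roll": 0.58, "hand": 0}, {"offset": [55, 94, -67], "roll": 0.7, "hand": 0}, {"offset": [55, 94, -67], "roll": 0.82, "hand": 0}, {"offset": [55, 94, -67], "roll": 0.94, "hand": 0}, {"offset": [55, 94, -67], "roll": 1.06, "hand": 0}, {"offset": [55, 94, -67], "roll": 1.18, "hand": 0}, {"offset": [55, 94, -67], "roll": 1.3, "hand": 0}, {"offset": [55, 94, -67], "roll": 1.42, "hand": 0}, {"offset": [55, 94, -67], "roll": 1.515, "hand": 0}, {"offset": [55, 94, -67], "roll": 1.515, "hand": 0}, {"offset": [55, 94, -40], "roll": 1.515, "hand": 0}, {"offset": [55, 94, -15], "roll": 1.515, "hand": 0}, {"offset": [55, 94, 2], "roll": 1.515, "hand": 0}, {"offset": [55, 94, 2], "roll": 1.515, "hand": 0}]'

```text
clock: 38.35
tool_pos: [0.5249, 0.1371, 0.0267]
orientation: [179.7, -0.2, -90.9]
force: [0.1, -0.6, -0.7]
opening: 0.0218
```

```bash
python3 - <<'E'
from h import *
plan((.528,.139,.026,-91))
E
```

```text
t 38.4 [0.5249 0.1371 0.0267] [179.7  -0.2 -90.9] F [ 0.1 -0.6 -0.7] op 0.0218 q [ 35.  22. -30.  -0. -39. -36.]
(0.528, 0.139, 0.026, -91) [-1.9, -3.1, 0.7] roll 0.002 rows 0.1
```

Request:
jog_arm --motion '[{"offset": [-1, -2, 0], "roll": 0, "hand": 0}, {"offset": [-1, -2, 0], "roll": 0, "hand": 0}, {"offset": [-1, -2, 0], "roll": 0, "hand": 28}, {"offset": [-1, -2, 0], "roll": 0, "hand": 28}, {"offset": [-1, -2, 0], "roll": 0, "hand": 28}, {"offset": [-1, -2, -15], "roll": 0, "hand": 28}, {"offset": [-1, -2, -40], "roll": 0, "hand": 28}, {"offset": [-1, -2, -80], "roll": 0, "hand": 28}, {"offset": [-1, -2, -103], "roll": 0, "hand": 28}, {"offset": [-1, -2, -103], "roll": 0, "hand": 28}]'

```text
clock: 39.18
tool_pos: [0.5323, 0.1409, 0.1394]
orientation: [-179.5, 0.3, -90.9]
force: [1.4, 0.3, -0.7]
opening: 0.0281
```

```bash
python3 - <<'E'
from h import *
p=fw(38,47.7); plan((p[0],p[1],.13,-4.5)); wsnap('w9.png')
E
```

```text
t 39.2 [0.5323 0.1409 0.1394] [-179.5    0.3  -90.9] F [ 1.4  0.3 -0.7] op 0.0281 q [ 35.  14. -23.   0. -53. -36.]
(np.float64(0.48712535754807706), np.float64(0.3326715111814121), 0.13, -4.5) [-190.9, 48.4, 9.9] roll -1.509 rows 4.7
```

Request:
jog_arm --motion '[{"offset": [-30, 7, 0], "roll": -0.12, "hand": 28}, {"offset": [-60, 14, 0], "roll": -0.24, "hand": 28}, {"offset": [-90, 21, 0], "roll": -0.36, "hand": 28}, {"offset": [-120, 28, 0], "roll": -0.48, "hand": 28}, {"offset": [-150, 35, 0], "roll": -0.6, "hand": 28}, {"offset": [-180, 41, 0], "roll": -0.72, "hand": 28}, {"offset": [-193, 43, 0], "roll": -0.84, "hand": 28}, {"offset": [-193, 43, 0], "roll": -0.96, "hand": 28}, {"offset": [-193, 43, 0], "roll": -1.08, "hand": 28}, {"offset": [-193, 43, 0], "roll": -1.2, "hand": 28}, {"offset": [-193, 43, 0], "roll": -1.32, "hand": 28}, {"offset": [-193, 43, 0], "roll": -1.44, "hand": 28}, {"offset": [-193, 43, 0], "roll": -1.508, "hand": 28}, {"offset": [-193, 43, 0], "roll": -1.508, "hand": 28}, {"offset": [-193, 43, 0], "roll": -1.508, "hand": 28}, {"offset": [-193, 43, 0], "roll": -1.508, "hand": 28}, {"offset": [-193, 43, 0], "roll": -1.508, "hand": 28}]'

```text
clock: 40.65
tool_pos: [0.4896, 0.3331, 0.1329]
orientation: [180.0, 0.0, -4.7]
force: [-0.6, 0.6, -0.2]
opening: 0.0282
```

```bash
python3 - <<'E'
from h import *
p=fw(38,47.7); plan((p[0],p[1],.0325,-4.5)); print(ff(ctrl.get_obs()['tool_pos']))
E
```

```text
t 40.6 [0.4896 0.3331 0.1329] [180.    0.   -4.7] F [-0.6  0.6 -0.2] op 0.0282 q [ 53.  18. -18.  -0. -54.  32.]
(np.float64(0.48712535754807706), np.float64(0.3326715111814121), 0.0325, -4.5) [-2.5, 0.6, 100.4] roll -0.004 rows 2.4
[40.5 48.3]
```

Request:
jog_arm --motion '[{"offset": [-2, 0.5, 30], "roll": 0, "hand": 28}, {"offset": [-2, 0.5, 60], "roll": 0, "hand": 28}, {"offset": [-2, 0.5, 80], "roll": 0, "hand": 28}, {"offset": [-2, 0.5, 88], "roll": 0, "hand": 28}, {"offset": [-2, 0.5, 94], "roll": 0, "hand": 28}, {"offset": [-2, 0.5, 100], "roll": 0, "hand": 28}, {"offset": [-2, 0.5, 100], "roll": 0, "hand": 28}, {"offset": [-2, 0.5, 100], "roll": 0, "hand": 28}]'

```text
clock: 41.32
tool_pos: [0.4881, 0.3333, 0.0338]
orientation: [-180.0, -0.0, -4.6]
force: [0.7, 0.5, -0.1]
opening: 0.0278
```

Request:
jog_arm --motion '[{"offset": [0, 0, 0], "roll": 0, "hand": 15}, {"offset": [0, 0, 0], "roll": 0, "hand": 0}, {"offset": [0, 0, 0], "roll": 0, "hand": 0}, {"offset": [0, 0, 0], "roll": 0, "hand": 0}, {"offset": [0, 0, 0], "roll": 0, "hand": 0}]'

```text
clock: 41.73
tool_pos: [0.4883, 0.3334, 0.0341]
orientation: [-179.9, -0.1, -4.6]
force: [-0.6, -0.0, 5.7]
opening: 0.0218
```

```bash
python3 - <<'E'
from h import *
plan((.4896,.3331,.10,-4.5),(.434,.139,.10,-91),(.434,.139,.028,-91)); print(ff(ctrl.get_obs()['tool_pos']))
E
```

```text
t 41.7 [0.4883 0.3334 0.0341] [-1.799e+02 -1.000e-01 -4.600e+00] F [-0.6 -0.   5.7] op 0.0218 q [ 53.  24. -24.   0. -42.  32.]
(0.4896, 0.3331, 0.1, -4.5) [1.4, 0.1, -65.9] roll -0.002 rows 1.6
(0.434, 0.139, 0.1, -91) [-38.4, 198.0, -66.2] roll 1.508 rows 4.8
(0.434, 0.139, 0.028, -91) [-38.5, 198.1, 5.8] roll 1.508 rows 1.7
[39.1 48.5]
```

Request:
jog_arm --motion '[{"offset": [0, 0, -25], "roll": 0, "hand": 0}, {"offset": [0, 0, -55], "roll": 0, "hand": 0}, {"offset": [0, 0, -70], "roll": 0, "hand": 0}, {"offset": [-6, 30, -70], "roll": 0.12, "hand": 0}, {"offset": [-12, 60, -70], "roll": 0.24, "hand": 0}, {"offset": [-18, 90, -70], "roll": 0.36, "hand": 0}, {"offset": [-24, 120, -70], "roll": 0.48, "hand": 0}, {"offset": [-30, 150, -70], "roll": 0.6, "hand": 0}, {"offset": [-36, 180, -70], "roll": 0.72, "hand": 0}, {"offset": [-38, 198, -70], "roll": 0.84, "hand": 0}, {"offset": [-38, 198, -70], "roll": 0.96, "hand": 0}, {"offset": [-38, 198, -70], "roll": 1.08, "hand": 0}, {"offset": [-38, 198, -70], "roll": 1.2, "hand": 0}, {"offset": [-38, 198, -70], "roll": 1.32, "hand": 0}, {"offset": [-38, 198, -70], "roll": 1.44, "hand": 0}, {"offset": [-38, 198, -70], "roll": 1.508, "hand": 0}, {"offset": [-38, 198, -70], "roll": 1.508, "hand": 0}, {"offset": [-38, 198, -70], "roll": 1.508, "hand": 0}]'

```text
clock: 43.23
tool_pos: [0.4337, 0.1384, 0.103]
orientation: [180.0, 0.0, -90.9]
force: [-0.4, 0.4, -1.8]
opening: 0.0216
```

```bash
python3 - <<'E'
from h import *
plan((.434,.139,.027,-91))
E
```

```text
t 43.2 [0.4337 0.1384 0.103 ] [180.    0.  -90.9] F [-0.4  0.4 -1.8] op 0.0216 q [ 43.   8. -37.  -0. -46. -44.]
(0.434, 0.139, 0.027, -91) [-0.6, -0.3, 76.0] roll 0.002 rows 1.8
```

Request:
jog_arm --motion '[{"offset": [0, 0, 30], "roll": 0, "hand": 0}, {"offset": [0, 0, 55], "roll": 0, "hand": 0}, {"offset": [0, 0, 70], "roll": 0, "hand": 0}, {"offset": [0, 0, 76], "roll": 0, "hand": 0}, {"offset": [0, 0, 76], "roll": 0, "hand": 0}, {"offset": [0, 0, 76], "roll": 0, "hand": 0}, {"offset": [0, 0, 76], "roll": 0, "hand": 28}, {"offset": [0, 0, 76], "roll": 0, "hand": 28}, {"offset": [0, 0, 76], "roll": 0, "hand": 28}, {"offset": [0, 0, 60], "roll": 0, "hand": 28}, {"offset": [0, 0, 30], "roll": 0, "hand": 28}, {"offset": [0, 0, 0], "roll": 0, "hand": 28}, {"offset": [0, 0, -27], "roll": 0, "hand": 28}, {"offset": [0, 0, -27], "roll": 0, "hand": 28}, {"offset": [0, 0, -27], "roll": 0, "hand": 28}]'

```text
clock: 44.48
tool_pos: [0.4348, 0.1394, 0.1324]
orientation: [-179.8, 0.2, -91.0]
force: [-1.3, -0.2, -1.1]
opening: 0.028
```

```bash
python3 - <<'E'
from h import *
p=fw(38,-1); plan((p[0],p[1],.13,-4.5)); wsnap('w10.png'); cv2.imwrite('pics/top2.png',cv2.resize(cams.snapshot('top')['img'][170:245,138:298,::-1],None,fx=5,fy=5))
E
```

```text
t 44.5 [0.4348 0.1394 0.1324] [-179.8    0.2  -91. ] F [-1.3 -0.2 -1.1] op 0.0280 q [ 43.   5. -35.   0. -50. -44.]
(np.float64(0.48330439958613103), np.float64(0.28412163702860876), 0.13, -4.5) [-145.5, -45.9, 3.1] roll -1.510 rows 3.7
```

View pics/w10.png

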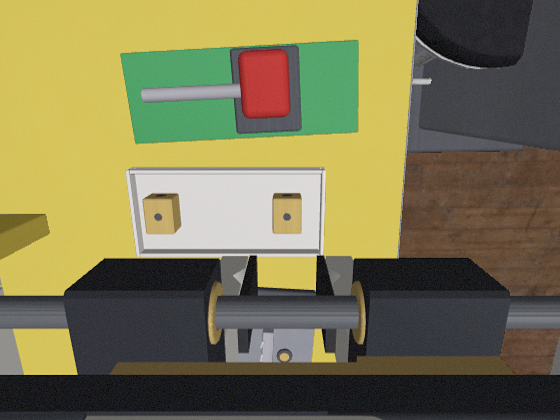

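Two inserts lie in the tray at (161,214) and (287,214), and the pusher stands on the green mat. Now the middle insert.

Request:
jog_arm --motion '[{"offset": [-30, -9, 0], "roll": -0.12, "hand": 32}, {"offset": [-60, -18, 0], "roll": -0.24, "hand": 32}, {"offset": [-90, -27, 0], "roll": -0.36, "hand": 32}, {"offset": [-120, -37, 0], "roll": -0.48, "hand": 32}, {"offset": [-146, -46, 0], "roll": -0.6, "hand": 32}, {"offset": [-146, -46, 0], "roll": -0.72, "hand": 32}, {"offset": [-146, -46, 0], "roll": -0.84, "hand": 32}, {"offset": [-146, -46, 0], "roll": -0.96, "hand": 32}, {"offset": [-146, -46, 0], "roll": -1.08, "hand": 32}, {"offset": [-146, -46, 0], "roll": -1.2, "hand": 32}, {"offset": [-146, -46, 0], "roll": -1.32, "hand": 32}, {"offset": [-146, -46, 0], "roll": -1.44, "hand": 32}, {"offset": [-146, -46, 0], "roll": -1.51, "hand": 32}, {"offset": [-146, -46, 0], "roll": -1.51, "hand": 32}, {"offset": [-146, -46, 0], "roll": -1.51, "hand": 32}, {"offset": [-146, -46, 0], "roll": -1.51, "hand": 32}]'

```text
clock: 45.92
tool_pos: [0.4821, 0.2834, 0.1293]
orientation: [179.9, 0.1, -4.7]
force: [1.0, -0.2, 0.2]
opening: 0.0319
```

```bash
python3 - <<'E'
from h import *
p=fw(38,-1); plan((p[0],p[1],.0325,-4.5)); print(ff(ctrl.get_obs()['tool_pos']))
E
```

```text
t 45.9 [0.4821 0.2834 0.1293] [ 1.799e+02  1.000e-01 -4.700e+00] F [ 1.  -0.2  0.2] op 0.0319 q [ 50.  15. -22.  -0. -52.  35.]
(np.float64(0.48330439958613103), np.float64(0.28412163702860876), 0.0325, -4.5) [1.2, -0.9, 96.8] roll -0.003 rows 2.3
[36.9 -1.8]
```

Request:
jog_arm --motion '[{"offset": [1, -1, 30], "roll": 0, "hand": 32}, {"offset": [1, -1, 60], "roll": 0, "hand": 32}, {"offset": [1, -1, 80], "roll": 0, "hand": 32}, {"offset": [1, -1, 90], "roll": 0, "hand": 32}, {"offset": [1, -1, 96], "roll": 0, "hand": 32}, {"offset": [1, -1, 96], "roll": 0, "hand": 32}, {"offset": [1, -1, 96], "roll": 0, "hand": 32}, {"offset": [1, -1, 96], "roll": 0, "hand": 15}, {"offset": [1, -1, 96], "roll": 0, "hand": 0}, {"offset": [1, -1, 96], "roll": 0, "hand": 0}, {"offset": [1, -1, 96], "roll": 0, "hand": 0}, {"offset": [1, -1, 96], "roll": 0, "hand": 0}, {"offset": [1, -1, 96], "roll": 0, "hand": 0}]'

```text
clock: 47.0
tool_pos: [0.4842, 0.2852, 0.0353]
orientation: [-179.9, -0.1, -4.5]
force: [-0.3, -0.5, 6.5]
opening: 0.0216
```

```bash
python3 - <<'E'
from h import *
plan((.481,.139,.10,-91)); print(ff(ctrl.get_obs()['tool_pos']))
E
```

```text
t 47.0 [0.4842 0.2852 0.0353] [-1.799e+02 -1.000e-01 -4.500e+00] F [-0.3 -0.5  6.5] op 0.0216 q [ 50.  22. -27.   0. -40.  35.]
(0.481, 0.139, 0.1, -91) [8.3, 145.9, -64.9] roll 1.510 rows 3.8
[38.8  0.2]
```

Request:
jog_arm --motion '[{"offset": [0, 0, -25], "roll": 0, "hand": 0}, {"offset": [0, 0, -55], "roll": 0, "hand": 0}, {"offset": [0, 0, -68], "roll": 0, "hand": 0}, {"offset": [2, 30, -68], "roll": 0.12, "hand": 0}, {"offset": [4, 60, -68], "roll": 0.24, "hand": 0}, {"offset": [6, 90, -68], "roll": 0.36, "hand": 0}, {"offset": [8, 120, -68], "roll": 0.48, "hand": 0}, {"offset": [8, 146, -68], "roll": 0.6, "hand": 0}, {"offset": [8, 146, -68], "roll": 0.72, "hand": 0}, {"offset": [8, 146, -68], "roll": 0.84, "hand": 0}, {"offset": [8, 146, -68], "roll": 0.96, "hand": 0}, {"offset": [8, 146, -68], "roll": 1.08, "hand": 0}, {"offset": [8, 146, -68], "roll": 1.2, "hand": 0}, {"offset": [8, 146, -68], "roll": 1.32, "hand": 0}, {"offset": [8, 146, -68], "roll": 1.44, "hand": 0}, {"offset": [8, 146, -68], "roll": 1.51, "hand": 0}, {"offset": [8, 146, -68], "roll": 1.51, "hand": 0}, {"offset": [8, 146, -68], "roll": 1.51, "hand": 0}]'

```text
clock: 48.5
tool_pos: [0.4799, 0.1384, 0.1021]
orientation: [180.0, 0.0, -90.9]
force: [-1.0, 0.2, -0.2]
opening: 0.0218
```

```bash
python3 - <<'E'
from h import *
plan((.481,.139,.028,-91))
for u,v in((161,216),(287,216)): print(wpix('w10.png',u,v,.023))
E
```

```text
t 48.5 [0.4799 0.1384 0.1021] [180.    0.  -90.9] F [-1.   0.2 -0.2] op 0.0218 q [ 39.  12. -31.  -0. -47. -40.]
(0.481, 0.139, 0.028, -91) [-0.6, -1.1, 74.1] roll 0.002 rows 1.8
[0.52926976 0.13803582 0.023     ]
[0.43485454 0.13954789 0.023     ]
```

Request:
jog_arm --motion '[{"offset": [0, -2, 30], "roll": 0, "hand": 0}, {"offset": [0, -2, 55], "roll": 0, "hand": 0}, {"offset": [0, -2, 68], "roll": 0, "hand": 0}, {"offset": [0, -2, 74], "roll": 0, "hand": 0}, {"offset": [0, -2, 74], "roll": 0, "hand": 0}, {"offset": [0, -2, 74], "roll": 0, "hand": 0}, {"offset": [0, -2, 74], "roll": 0, "hand": 26}, {"offset": [0, -2, 74], "roll": 0, "hand": 26}, {"offset": [0, -2, 74], "roll": 0, "hand": 26}, {"offset": [0, -2, 60], "roll": 0, "hand": 26}, {"offset": [0, -2, 30], "roll": 0, "hand": 26}, {"offset": [0, -2, 0], "roll": 0, "hand": 26}, {"offset": [0, -2, -40], "roll": 0, "hand": 26}, {"offset": [0, -2, -80], "roll": 0, "hand": 26}, {"offset": [0, -2, -120], "roll": 0, "hand": 26}, {"offset": [0, -2, -160], "roll": 0, "hand": 26}, {"offset": [0, -2, -200], "roll": 0, "hand": 26}, {"offset": [0, -2, -200], "roll": 0, "hand": 26}]'

```text
clock: 50.0
tool_pos: [0.4851, 0.1393, 0.3116]
orientation: [-179.3, 0.4, -91.0]
force: [1.5, 1.9, 1.0]
opening: 0.026
```

```bash
python3 - <<'E'
from h import *
plan()
b=snap('top','top3.png')['img'][165:250,135:300,::-1]
a=wsnap('w11.png')['img'][:,:,::-1]
b=cv2.resize(b,(560,288),interpolation=cv2.INTER_CUBIC)
cv2.imwrite('pics/fin.png',cv2.resize(np.vstack([b,a[:310]]),None,fx=1.0,fy=1.0))
E
```

```text
t 50.0 [0.4851 0.1393 0.3116] [-179.3    0.4  -91. ] F [1.5 1.9 1. ] op 0.0260 q [ 39.   1. -14.   0. -74. -40.]
```

View pics/fin.png

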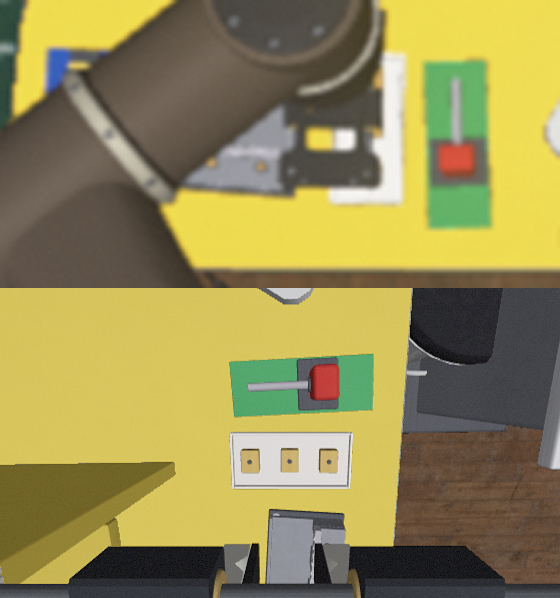

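All three inserts are in the tray ((250,461), (289,461), (328,461)) and the pusher stands on its mat; the arm hides the file, so I move to look at it.

Request:
jog_arm --motion '[{"offset": [-40, 5, 0], "roll": 0, "hand": 26}, {"offset": [-80, 10, 0], "roll": 0, "hand": 26}, {"offset": [-120, 15, 0], "roll": 0, "hand": 26}, {"offset": [-160, 20, 0], "roll": 0, "hand": 26}, {"offset": [-190, 25, 0], "roll": 0, "hand": 26}, {"offset": [-190, 25, 0], "roll": 0, "hand": 26}, {"offset": [-190, 25, 0], "roll": 0, "hand": 26}, {"offset": [-190, 25, 0], "roll": 0, "hand": 26}, {"offset": [-190, 25, 0], "roll": 0, "hand": 26}]'

```text
clock: 50.85
tool_pos: [0.4603, 0.3278, 0.3017]
orientation: [180.0, -0.0, -91.1]
force: [-0.3, -0.4, 0.4]
opening: 0.0263
```

```bash
python3 - <<'E'
from h import *
plan()
wsnap('w12.png')
E
```

```text
t 50.9 [0.4603 0.3278 0.3017] [180.   -0.  -91.1] F [-0.3 -0.4  0.4] op 0.0263 q [ 55.   8.  -8.  -0. -74. -56.]
```

View pics/w12.png

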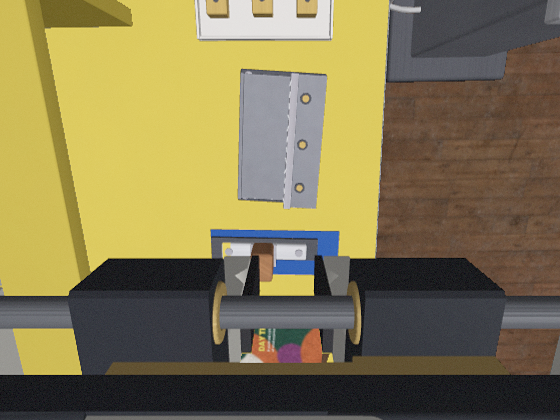

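The file's knobs are at (229,252) and (298,253), so it seems to have shifted along its mat; checking by numbers.

```bash
python3 - <<'E'
from h import *
k=np.array([wpix('w12.png',u,v,z) for u,v,z in((229,252,.018),(298,253,.018))]); print('knobs',k.round(4),k.mean(0))
for u,v in((211,230),(339,232)): print('mat R',wpix('w12.png',u,v,.002).round(4))
for u,v in((213,237),(319,238)): print('blade R',wpix('w12.png',u,v,.008).round(4))
for u,v in((229,252),(298,253)): print(u,v,'w8?')
k8=np.array([wpix('w8.png',u,v,.018) for u,v in((251,348),(325,345))]);print('w8 knobs',k8.round(4),k8.mean(0))
E
```

```text
knobs [[0.5362 0.427  0.018 ]
 [0.447  0.4301 0.018 ]] [0.49158364 0.42854331 0.018     ]
mat R [0.5608 0.402  0.002 ]
mat R [0.3922 0.4079 0.002 ]
blade R [0.5575 0.4097 0.008 ]
blade R [0.419  0.4136 0.008 ]
229 252 w8?
298 253 w8?
w8 knobs [[0.5366 0.4278 0.018 ]
 [0.4464 0.4307 0.018 ]] [0.49152402 0.42923261 0.018     ]
```

The file lies flat and wholly on its mat, 13 mm along and 6 mm across from the middle, well within the limits. Handing in.

```bash
python3 - <<'E'
from h import *
print(order.close_job())
E
```

```text
the job is handed in; nothing more can be done
None
```

The job is handed in at about 51 s of the 208 s allowed; the interface gives no verdict.

**What I did:**
- **Filing:** I made five pressed forward strokes across the middle of the lip (one more than required). Each ran from about 50 mm behind the lip to about 25 mm past it. I lifted the file about 34 mm clear before every return.
- **Inserts:** I then returned the file to its mat and knocked out the inserts through windows 3, 2 and 1. All three were present, each resisting with 4 to 5 N. The pusher went back to its mat, and I set the inserts in a row in the tray.

**Last checks, from the wrist pictures:**
- **Inserts:** all three rest inside the tray.
- **Pusher:** it stands upright on the green mat.
- **File:** it lies flat and wholly on the blue mat, about 13 mm along and 6 mm across from the middle. That is about 15 mm from where I released it, so it slipped or was knocked, but it is well within the 70 mm and 30 mm limits. It was in the same place in the picture at 34 s.
- **Tape, solder reel and multimeter:** I never went near them while working, but I did not check them in a final picture. The arm passed high over that side on its first move.

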